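# Book component tins through the label reader

### The job

Draw the label reader's long carriage right out to its stop, and stand every component tin on the bench upright on the carriage's tray, in a row, each with its label square to the scanner side, while the carriage is out. Then push the carriage fully home along its centre line (it jams if pushed off-centre), check that all the labels still face the scanner block, and press the reader's button right down and let go. Leave the other things on the bench where they lie.

Things in the scene. Friction and masses are not known exactly. Their poses are not given: they have to be found in the camera images.
- reader: fixed label reader: aluminium base, long carriage, white scanner block (100 mm tall) beyond the slide. Origin: centre of the slide, on the table. x square to the slide, towards the scanner block; y along the slide (+y drawn out, -y home); z up. Base 10 mm thick, x -72..72, y -335..260 mm; toothed racks along both edges, y -250..250, tops at z 26, tooth tips at x = +-60; block x 88..148, y -225..75
- reader_window (a point): centre of the dark scanner window, on the face of the scanner block that looks at the slide; at reader (88, -75, 62) mm
- carriage (a joint): carriage travel in m: 0 = drawn right out (stop; deck centre at reader y +75 mm), 0.15 = fully home (stop; y -75, before the window). Stays where left; slides at about 8 N (+20 N per m/s). Pushed home over about 15 mm off its centre line, or its home end dragged 6 mm sideways, it skews on a weak spring and pins at its home end jam in the rack teeth; back off and it springs straight
- deck: the carriage's tray. Origin: centre of the tray floor's upper face, 34 mm above the table; axes as the reader's when straight. Floor 290 (y) x 70 mm (x) between side rims 6 mm high, 8 mm thick; room for four tins in a row. At each end a solid block 30 mm long, 92 mm wide, top 8 mm above the floor, underside 16 mm above the table; 350 mm over all
- deck_out_end (a point): middle of the flat end face at the carriage's +y (drawn-out) end: face 92 mm wide, from 16 to 42 mm above the table; this point 175 mm from the deck's centre, 29 mm above the table. Pushed here towards -y, the carriage goes home
- deck_home_end (a point): the same point on the -y (home) end face; pushed here towards +y, the carriage is drawn out
- scan_button (a joint): travel of the reader's push button in m: 0 up, 0.006 fully down; about 5 N presses it fully down, springs back
- scan_button_top (a point): centre of the top of the button cap (white, 30 mm diameter, in a round black housing 46 mm across), 32 mm above the table, on the base beyond the slide's home end; pressed straight down
- tin0: one of the tins (three or four are present): upright black lacquered metal cylinder, 56 mm diameter, 64 mm tall, about 0.2 kg, with a white paper label on one side of its wall, whose 14 mm white strip runs up over the lid from the label to the lid's centre. Origin: centre of its underside; z up; its x axis points out through the middle of the label. None if absent
- tin0_label (a point): middle of the label of tin0, on its wall, 32 mm above its underside, 28 mm from its axis
- tin1: one of the tins (three or four are present): upright black lacquered metal cylinder, 56 mm diameter, 64 mm tall, about 0.2 kg, with a white paper label on one side of its wall, whose 14 mm white strip runs up over the lid from the label to the lid's centre. Origin: centre of its underside; z up; its x axis points out through the middle of the label. None if absent
- tin1_label (a point): middle of the label of tin1, on its wall, 32 mm above its underside, 28 mm from its axis
- tin2: one of the tins (three or four are present): upright black lacquered metal cylinder, 56 mm diameter, 64 mm tall, about 0.2 kg, with a white paper label on one side of its wall, whose 14 mm white strip runs up over the lid from the label to the lid's centre. Origin: centre of its underside; z up; its x axis points out through the middle of the label. None if absent
- tin2_label (a point): middle of the label of tin2, on its wall, 32 mm above its underside, 28 mm from its axis
- tin3: one of the tins (three or four are present): upright black lacquered metal cylinder, 56 mm diameter, 64 mm tall, about 0.2 kg, with a white paper label on one side of its wall, whose 14 mm white strip runs up over the lid from the label to the lid's centre. Origin: centre of its underside; z up; its x axis points out through the middle of the label. None if absent
- tin3_label (a point): middle of the label of tin3, on its wall, 32 mm above its underside, 28 mm from its axis
- screwdriver: a screwdriver 140 mm long, lying among the tins; a bystander, to be left alone
- board: a green circuit board 70 x 40 mm, up to 10 mm high, lying among the tins; a bystander, to be left alone
- spool: an upright copper-coloured spool, 60 mm diameter, 40 mm tall; a bystander, to be left alone
- parts_box: a closed cardboard box 70 x 90 x 45 mm; a bystander, to be left alone
- cleaner: a small white bottle, 44 mm diameter, 100 mm tall; a bystander, to be left alone
- caliper: a sliding caliper 150 mm long, lying flat; a bystander, to be left alone
- brush: a brush 150 mm long, lying flat; a bystander, to be left alone
Not all that is in view belongs to the job. What is shaped like the tin0 but green, purple or yellow is not meant.

How it is judged:
On the way, in this order (a step that is already met when the one before it is completed fails the run):
1. the carriage is drawn right out (within 8 mm of its stop) (value of joint carriage below 0.008 m), for 0.2 s.
2. with the carriage still out (within 15 mm), every tin present stands on the tray, upright, its label facing the scanner side within 17 degrees, let go (z of tin0 in the frame of deck between -0.004 and 0.004 m and x of tin0 in the frame of deck between -0.02 and 0.02 m and y of tin0 in the frame of deck between -0.125 and 0.125 m and angle between each of tin0, tin1, tin2, tin3's own z axis and vertical below 0.1 rad and angle between the x axis of each of tin0, tin1, tin2, tin3 and the x axis of reader, either way round below 0.3 rad and x of each of tin0_label, tin1_label, tin2_label, tin3_label in the frame of deck above 0.006 m and linear speed of each of tin0, tin1, tin2, tin3 below 0.03 m/s and z of tin1 in the frame of deck between -0.004 and 0.004 m and x of tin1 in the frame of deck between -0.02 and 0.02 m and y of tin1 in the frame of deck between -0.125 and 0.125 m and z of tin2 in the frame of deck between -0.004 and 0.004 m and x of tin2 in the frame of deck between -0.02 and 0.02 m and y of tin2 in the frame of deck between -0.125 and 0.125 m and z of tin3 in the frame of deck between -0.004 and 0.004 m and x of tin3 in the frame of deck between -0.02 and 0.02 m and y of tin3 in the frame of deck between -0.125 and 0.125 m and value of joint carriage below 0.015 m and contact force between the fingers and tin0 below 0.1 N and contact force between the fingers and tin1 below 0.1 N and contact force between the fingers and tin2 below 0.1 N and contact force between the fingers and tin3 below 0.1 N), for 0.3 s.
3. the carriage is fully home (within 6 mm of its stop) (value of joint carriage above 0.144 m), for 0.2 s.
4. the button is pressed at least 4.5 mm down, with the carriage home and every tin on the tray facing the scanner (z of tin0 in the frame of deck between -0.004 and 0.004 m and x of tin0 in the frame of deck between -0.02 and 0.02 m and y of tin0 in the frame of deck between -0.125 and 0.125 m and angle between each of tin0, tin1, tin2, tin3's own z axis and vertical below 0.1 rad and angle between the x axis of each of tin0, tin1, tin2, tin3 and the x axis of reader, either way round below 0.3 rad and x of each of tin0_label, tin1_label, tin2_label, tin3_label in the frame of deck above 0.006 m and linear speed of each of tin0, tin1, tin2, tin3 below 0.03 m/s and z of tin1 in the frame of deck between -0.004 and 0.004 m and x of tin1 in the frame of deck between -0.02 and 0.02 m and y of tin1 in the frame of deck between -0.125 and 0.125 m and z of tin2 in the frame of deck between -0.004 and 0.004 m and x of tin2 in the frame of deck between -0.02 and 0.02 m and y of tin2 in the frame of deck between -0.125 and 0.125 m and z of tin3 in the frame of deck between -0.004 and 0.004 m and x of tin3 in the frame of deck between -0.02 and 0.02 m and y of tin3 in the frame of deck between -0.125 and 0.125 m and value of joint carriage above 0.144 m and value of joint scan_button above 0.0045 m), for 0.05 s.
At the end, for the whole second after the job is handed in: The carriage is fully home (within 6 mm), every tin present stands upright (within 6 degrees) on the tray floor at rest with its label facing the scanner block within 17 degrees, and the button is up again (z of tin0 in the frame of deck between -0.004 and 0.004 m and x of tin0 in the frame of deck between -0.02 and 0.02 m and y of tin0 in the frame of deck between -0.125 and 0.125 m and angle between each of tin0, tin1, tin2, tin3's own z axis and vertical below 0.1 rad and angle between the x axis of each of tin0, tin1, tin2, tin3 and the x axis of reader, either way round below 0.3 rad and x of each of tin0_label, tin1_label, tin2_label, tin3_label in the frame of deck above 0.006 m and linear speed of each of tin0, tin1, tin2, tin3 below 0.03 m/s and z of tin1 in the frame of deck between -0.004 and 0.004 m and x of tin1 in the frame of deck between -0.02 and 0.02 m and y of tin1 in the frame of deck between -0.125 and 0.125 m and z of tin2 in the frame of deck between -0.004 and 0.004 m and x of tin2 in the frame of deck between -0.02 and 0.02 m and y of tin2 in the frame of deck between -0.125 and 0.125 m and z of tin3 in the frame of deck between -0.004 and 0.004 m and x of tin3 in the frame of deck between -0.02 and 0.02 m and y of tin3 in the frame of deck between -0.125 and 0.125 m and value of joint carriage above 0.144 m and value of joint scan_button below 0.002 m and velocity of joint carriage below 0.01 m/s); the robot touches nothing.
It fails at once if a bystander is moved more than 30 mm (distance of any of screwdriver, board, spool, parts_box, cleaner, caliper, brush from where it was at the start of the episode above 0.03 m).
Of tin0, tin1, tin2, tin3 only 3 to 4 are there at a start; the rules pass over those that are not, and their reading is None.
At some moment in a run one of tin0, tin1, tin2, tin3 may be knocked a few centimetres aside while the robot is not near it.
It also fails if it takes over 210 s, if anything falls off the work surface, if the arm or the gripper's body presses on something with over 40 N, if the wrist force passes 120 N, or if a joint passes its speed limit or range.

### The arm

A 6-joint arm with a two-finger parallel gripper is mounted at the origin on the work surface. World frame = base frame: x ahead of the robot, y to its left, z up, the work surface at z = 0. Lengths are in m, angles in rad, forces in N, time in s.
With the tool pointing down it reaches from about 0.35 to 0.975 m from the base axis. Payload 7.1 kg.
Tool frame: the origin (TCP) lies on the front face of the gripper's body, between the roots of the fingers; the fingertips stand 80 mm ahead of it and the grasp point (between the pads) lies 61 mm ahead of it (grip_depth is the distance from the TCP to the grasp point, in m); z points along the fingers, y is the direction in which the jaws open and shut (so a half turn about z gives the same grasp; the last joint's range is limited). The gripper opens to 88 mm and grips with 3 to 60 N. Pads are 20 mm wide; open, the fingers measure 115 mm over their backs; the gripper's body (75 mm by 178 mm) begins 61 mm behind the grasp point.
Start: joints at [-1.22, 0.423, 1.63, -0, 1.089, -0.019], TCP at [0.226, -0.583, 0.303] pointing down, gripper open.
Joint ranges: [-3, 3], [-0.9, 2.11], [0.09, 2.58], [-1.31, 4.45], [0.11, 2.69], [-2.54, 2.54]. Speed limits (rad/s): [2.39, 2.39, 3.01, 3.14, 3.14, 3.14].

### API

Orientations are given as a 3x3 rotation matrix whose columns are the frame's x, y, z axes.
In Python, from station import sense, read_camera, camera_info, sign_off, grip_depth gives the robot as it stands. The module is installed in compiled form; this text tells all that it offers.
- The arm moves only by the tool servo_tool, never from a script. Its argument "rows" is a list of rows, each a list of 3 entries, a list of its own where there are three numbers: the shift along the tool's x, y, z in m, then the turn about the tool's z in rad, then the closure, from 0 (fully open) to 1 (shut). In form: [[[tx, ty, tz], twist, gripper], ...]. A call has 1 to 20 rows; each row is the pose to reach, as a shift and turn from the pose measured when the call began, along the tool's axes at that moment; what a row does not reach only later rows make up. A row lasts 1/10 s, in which the tool goes at most 50 mm and 8.59 degrees, less where a joint would pass 70% of its speed; a pose out of reach is approached as far as the arm can. A call with a gripper value outside its range is refused whole. The fingers move at their own pace and stop on an object; "newtons" is the grip in N (left out, the last holds). Time passes only in rows, so rows that repeat a pose let the fingers close. It gives the time, the measured TCP pose, the force and the opening at its end, in the units of the state.
- sense(): the state, without advancing time (a new reading comes with each control period).
- read_camera(name): name is "scene" or "top" or "wrist"; returns the picture (420x560x3 uint8, red, green, blue); there is no depth.
- camera_info(name): a dict with "fovy" (degrees; the focal length in pixels is half the picture's height over the tangent of half this angle, whatever the lens; pixels are square), "cx", "cy" (the principal point, pixels), "position" and "rotation" of the camera in the world; the wrist camera has in their place "hand_eye" (4x4, takes a point from camera to tool coordinates, whose origin is the TCP and whose axes are the flange's). Camera axes: x right, y up, looking along -z (the intrinsics and any distortion apply to the point x, -y, -z); pixel columns grow to the right and rows downward; lengths in m; the calibration is good to about 2 mm. A picture is of the moment at which its call begins: read the wrist's pose just before it. camera_info takes no time and is no camera call.
- sign_off(): hands the job in, once; it reports no verdict.
The state is a dict: "t": time; "joint_pos": joint angles; "joint_vel": joint speeds; "joint_efforts": joint torques, N m; "tcp_pos": TCP position; "ee_rot": TCP orientation; "contact_force": force on the tool from outside, world axes, zero at the start; "torque": the same for the moment, N m; "gripper_width": finger opening in m.
Only numpy, scipy, OpenCV 4.12 (cv2) and the standard library are available. Lean on these libraries where they do the work, as an engineer would, in place of code of your own. Each camera call takes 0.05 s, during which the arm holds its last target.

## Working session

There is one attempt and no reset: what is moved stays moved. The work goes in short steps, Python scripts to look and compute and a tool call to move; the robot and the scene stay as the last step left them, time stands still between calls to the robot, and variables do not carry over. Pictures are saved under pics/ and viewed, and the job is handed in when it is done.

Besides the shell and the picture viewer there is one more tool, called after "Emit:" by a JSON object that holds its "api" and its "payload". servo_tool: Moves the arm, as the interface text tells. Its arguments: {"type":"object","properties":{"rows":{"type":"array"},"newtons":{"type":"number"}},"required":["rows"]}

```bash
mkdir -p pics; cat > h.py <<'E'
import numpy as np, cv2
from station import sense, read_camera, camera_info, sign_off, grip_depth
def save(n,img,scale=1):
    if scale!=1: img=cv2.resize(img,None,fx=scale,fy=scale,interpolation=cv2.INTER_CUBIC)
    cv2.imwrite('pics/'+n+'.png',img[:,:,::-1])
E
python3 - <<'E'
from h import *
s=sense();print(s['t'],s['tcp_pos'],s['ee_rot'],s['contact_force'],s['gripper_width'],grip_depth)
for c in ('scene','top','wrist'):
    i=camera_info(c);print(c,i)
    im=read_camera(c);save(c+'0',im);np.save(c+'0.npy',im)
E
```

```text
0.0 [ 0.2257499  -0.58234365  0.30192576] [[ 9.32397413e-01  3.61434360e-01 -5.17293213e-04]
 [ 3.61434729e-01 -9.32396343e-01  1.41259713e-03]
 [ 2.82388412e-05 -1.50406965e-03 -9.99998868e-01]] [-0.20899485  0.77918247  0.08180773] 0.08795469924901853 0.0613
scene {'fovy': 57.32395278806031, 'cx': 278.23206243672735, 'cy': 216.3368688134911, 'position': array([1.06360248, 0.29543394, 0.85178452]), 'rotation': array([[-0.4972931 , -0.6870841 ,  0.52973107],
       [ 0.86745654, -0.38336686,  0.31709463],
       [-0.01478935,  0.61720765,  0.78666129]])}
top {'fovy': 47.023658011623496, 'cx': 279.5599869130478, 'cy': 227.77157232045053, 'position': array([ 0.27661493, -0.01218296,  1.70600895]), 'rotation': array([[-0.0133697 ,  0.9913002 , -0.13093951],
       [-0.99979795, -0.0152189 , -0.013132  ],
       [-0.01501051,  0.13073748,  0.99130338]])}
wrist {'fovy': 60.15219121416097, 'cx': 277.36081447900096, 'cy': 208.64716714353952, 'hand_eye': array([[ 1.14753555e-03,  9.53786912e-01,  3.00481630e-01,
         8.30307018e-02],
       [ 9.99999315e-01, -1.02559637e-03, -5.63543193e-04,
         5.95678702e-05],
       [-2.29327254e-04,  3.00482071e-01, -9.53787436e-01,
        -8.13411013e-02],
       [ 0.00000000e+00,  0.00000000e+00,  0.00000000e+00,
         1.00000000e+00]])}
```

View pics/scene0.png

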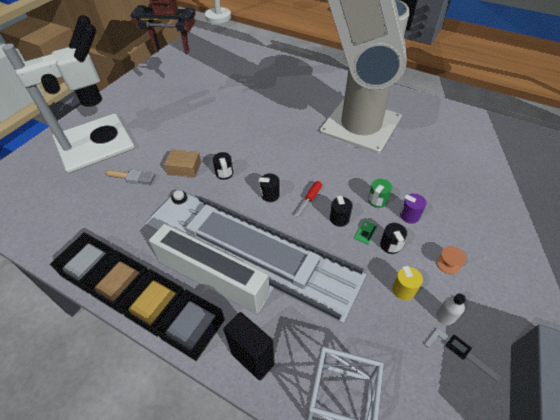

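View pics/top0.png

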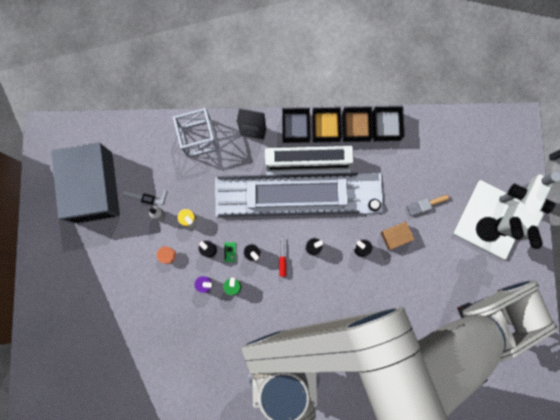

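View pics/wrist0.png

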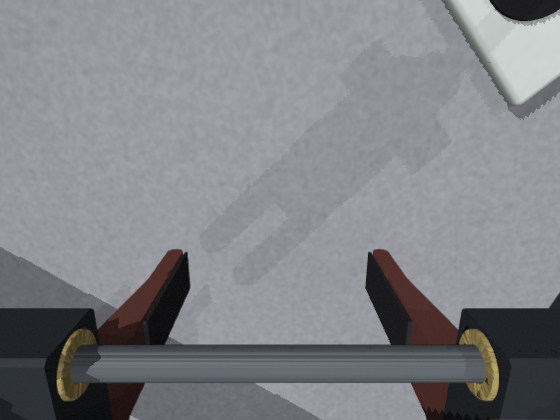

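The scene picture shows four black tins at about (223,166), (270,187), (341,211), (395,238). The lookalikes are green (381,193), purple (413,208) and yellow (407,284). In the top picture the tins are at (363,248), (314,246), (252,253), (208,249). The button is at (375,205), so home is towards the image's right (world −y) and the scanner is on the world +x side.

```bash
python3 - <<'E'
from h import *
im=np.load('top0.npy')
save('topA',im[140:300,140:280],5) if False else None
save('topA',im[215:295,140:280],5.7)
save('topB',im[215:295,270:410],5.7)
save('topC',im[140:225,205:395],4.2)
E
```

```text
(no output)
```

View pics/topA.png

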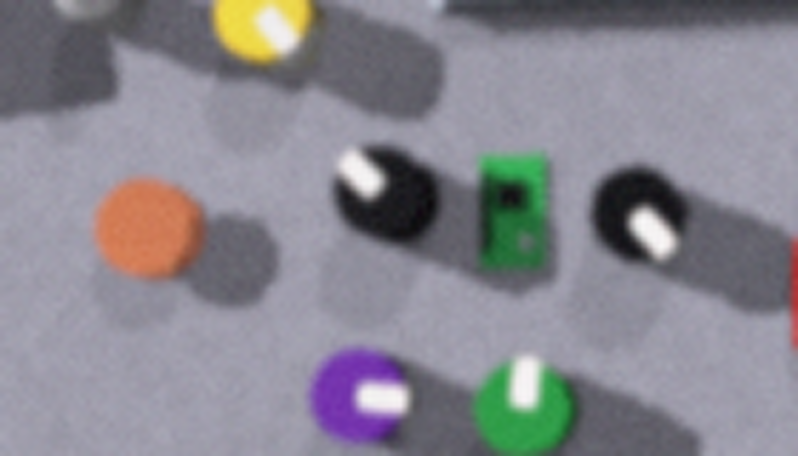

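View pics/topB.png

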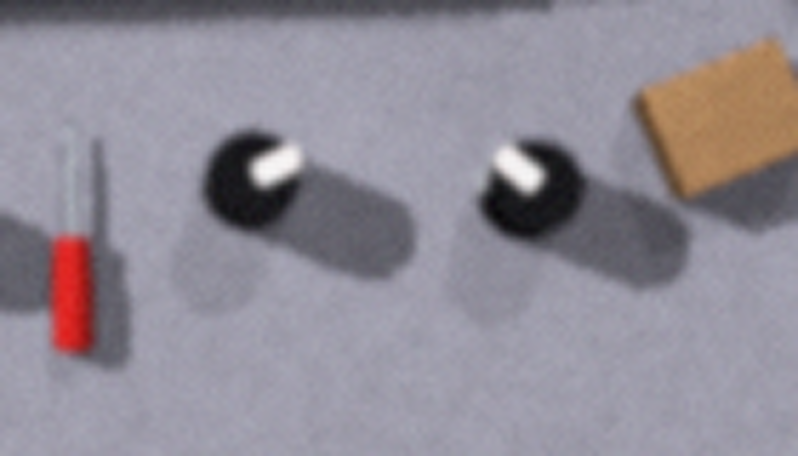

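View pics/topC.png

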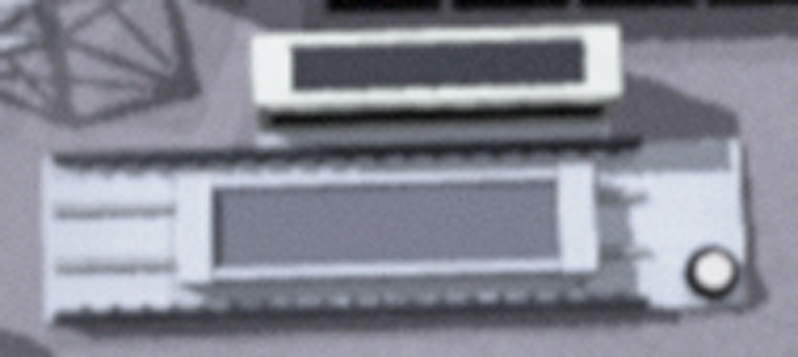

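```bash
cat >> h.py <<'E'
def cam(n):
    i=camera_info(n); f=210/np.tan(np.radians(i['fovy']/2))
    return f,i['cx'],i['cy'],np.array(i.get('position',0)),np.array(i.get('rotation',0)),i
def wristpose(s=None):
    s=s or sense(); i=camera_info('wrist'); T=np.eye(4);T[:3,:3]=s['ee_rot'];T[:3,3]=s['tcp_pos']
    H=T@np.array(i['hand_eye']); return H[:3,3],H[:3,:3]
def proj(P,n,pose=None):
    f,cx,cy,p,R,i=cam(n)
    if pose is not None:p,R=pose
    c=(np.atleast_2d(P)-p)@R
    return np.c_[cx+f*c[:,0]/-c[:,2], cy-f*c[:,1]/-c[:,2]]
def unproj(uv,z,n,pose=None):
    f,cx,cy,p,R,i=cam(n)
    if pose is not None:p,R=pose
    uv=np.atleast_2d(uv); d=np.c_[(uv[:,0]-cx)/f,-(uv[:,1]-cy)/f,-np.ones(len(uv))]@R.T
    return p+d*((z-p[2])/d[:,2])[:,None]
E
cat > fit.py <<'E'
from h import *
from scipy.optimize import least_squares
pts=[((72,260,10),(45,153)),((-72,260,10),(40,322)),((72,-335,10),(738,140)),((-72,-335,10),(748,305)),
((88,75,100),(256,106)),((88,-225,100),(622,97)),((148,75,100),(252,36)),((148,-225,100),(620,25))]
car=[((46,175,42),(177,172)),((-46,175,42),(180,285)),((46,-175,42),(596,163)),((-46,-175,42),(598,270))]
uv=np.array([p[1] for p in pts+car])/4.2+[205,140]
def model(q):
    x,y,a,c=q; R=np.array([[np.cos(a),-np.sin(a)],[np.sin(a),np.cos(a)]])
    P=[]
    for (p,_) in pts+car: P.append(p)
    P=np.array(P,float)/1000; P[len(pts):,1]+=0.075-c
    P[:,:2]=P[:,:2]@R.T+[x,y]; return P
r=least_squares(lambda q:(proj(model(q),'top')-uv).ravel(),[0.65,0,0,0.1],loss='soft_l1')
print(r.x,np.degrees(r.x[2]));print(np.round(r.fun.reshape(-1,2),1))
x,y,a,c=r.x
b=unproj(np.array([[714,268]])/4.2+[205,140],0.032,'top');print('button',b)
R=np.array([[np.cos(a),-np.sin(a)],[np.sin(a),np.cos(a)]]);print('in reader',(b[0,:2]-[x,y])@R)
E
python3 fit.py; python3 - <<'E'
from h import *
# tins: lid centre (crop), strip rim end
A=np.array([[140,215]]);
t={'a':((388,195),(347,158),A),'b':((638,213),(665,250),A),'c':((252,181),(298,150),A+[130,0]),'d':((532,189),(497,152),A+[130,0])}
for k,(c,e,o) in t.items():
    P=unproj(np.array([c,e])/5.7+o,0.064,'top'); d=P[1]-P[0]; print(k,P[0],np.hypot(*P[0,:2]),'label deg',np.degrees(np.arctan2(d[1],d[0])),np.linalg.norm(d))
E
```

```text
[ 0.61817561 -0.02110681  0.00726396  0.10779115] 0.41619427121596675
[[-0.5  0.7]
 [ 0.9 -0.1]
 [ 0.1 -0.2]
 [-0.3  0.2]
 [-0.5 -0.2]
 [ 0.3 -0.2]
 [ 0.1 -0.6]
 [ 0.  -0.1]
 [ 0.1  0.4]
 [-0.3 -0.8]
 [-0.2  0.2]
 [ 0.3  0.5]]
button [[ 0.57743793 -0.3262258   0.032     ]]
in reader [-0.04295296 -0.30481503]
a [0.42332467 0.25499774 0.064     ] 0.4941939111105629 label deg 47.60991632436485 0.03362362916961091
b [0.41031775 0.10496441 0.064     ] 0.42353061890400556 label deg -144.41772913611916 0.02752037397650936
c [ 0.42640083 -0.10772294  0.064     ] 0.4397975676484527 label deg -56.89485808799172 0.03336511825430233
d [ 0.41914396 -0.27463321  0.064     ] 0.5011038385590485 label deg 41.75263843770409 0.03016410445633892
```

```bash
cat >> h.py <<'E'
RX,RY,RA=0.6182,-0.0211,0.0073
def r2w(x,y): return np.array([RX+np.cos(RA)*x-np.sin(RA)*y, RY+np.sin(RA)*x+np.cos(RA)*y])
def w2r(x,y):
    d=np.array([x-RX,y-RY]); return np.array([np.cos(RA)*d[0]+np.sin(RA)*d[1],-np.sin(RA)*d[0]+np.cos(RA)*d[1]])
def go(x,y,z,jaw=None,full=None):
    """shift in tool axes to TCP x,y,z; jaw: deg of tool y mod 180; full: deg of tool y exactly"""
    s=sense();R=s['ee_rot'];d=R.T@(np.array([x,y,z])-s['tcp_pos'])
    cur=np.degrees(np.arctan2(R[1,1],R[0,1])); tw=0
    if jaw is not None: tw=-((jaw-cur+90)%180-90)
    if full is not None: tw=-((full-cur+180)%360-180)
    print('t %.1f'%s['t'],'shift',np.round(d,4),'twist %.3f rad'%np.radians(tw),'cur yaw %.1f j6 %.2f'%(cur,s['joint_pos'][5]),'rows>=%d'%max(np.linalg.norm(d)/.05+1,abs(tw)/8.59+1))
E
python3 - <<'E'
from h import *
p=r2w(0,-.240);print(p);go(p[0],p[1],0.20,jaw=90.4)
E
```

```text
[ 0.61995198 -0.26109361]
t 0.1 shift [ 0.4837 -0.1571  0.1023] twist 0.363 rad cur yaw -68.8 j6 -0.02 rows>=11
```

Emit:
{"api": "servo_tool", "payload": {"rows": [[[0.04,-0.013,0.0],0.03,1],[[0.484,-0.157,0.05],0.363,1],[[0.484,-0.157,0.05],0.363,1],[[0.484,-0.157,0.05],0.363,1],[[0.484,-0.157,0.05],0.363,1],[[0.484,-0.157,0.05],0.363,1],[[0.484,-0.157,0.05],0.363,1],[[0.484,-0.157,0.05],0.363,1],[[0.484,-0.157,0.05],0.363,1],[[0.484,-0.157,0.05],0.363,1],[[0.484,-0.157,0.05],0.363,1],[[0.484,-0.157,0.05],0.363,1],[[0.484,-0.157,0.102],0.363,1],[[0.484,-0.157,0.102],0.363,1]]}}

```text
t: 1.55
tcp_pos: [0.6166, -0.2601, 0.1949]
ee_rot: [[1.0, 0.007, -0.01], [0.007, -1.0, 0.005], [-0.01, -0.005, -1.0]]
contact_force: [-0.8, 0.4, -0.7]
gripper_width: 0.0002
```

```bash
python3 - <<'E'
from h import *
s=sense();print(s['t'],s['tcp_pos'],s['contact_force'],s['gripper_width'])
save('w1',read_camera('wrist'));save('s1',read_camera('scene'))
p=r2w(0,-.240);go(p[0],p[1],0.108,jaw=90.4)
E
```

```text
1.55 [ 0.61657001 -0.26009883  0.19490135] [-0.83638653  0.43708742 -0.65435863] 0.0002434583852501411
t 1.6 shift [ 0.0016 -0.0001  0.0914] twist -0.001 rad cur yaw -89.7 j6 1.15 rows>=2
```

View pics/w1.png

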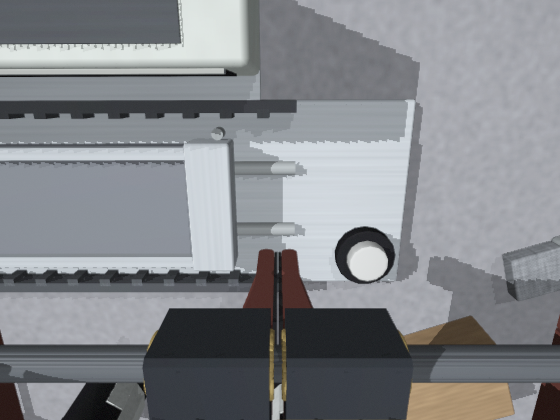

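View pics/s1.png

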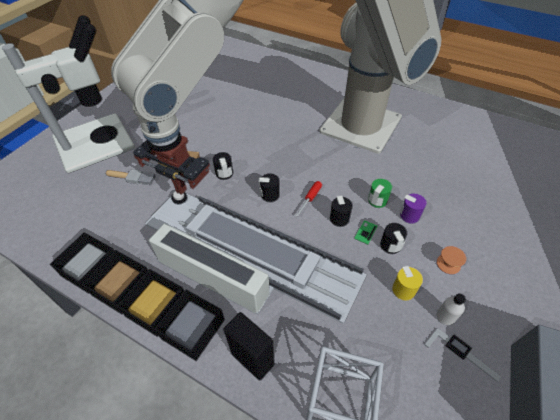

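Wrist picture: the carriage's home-end edge runs from (233,140) to (238,270), the base corner is at (413,101) and the button cap at (367,262). The scene picture agrees. I'll check the reader pose against these.

```bash
python3 - <<'E'
from h import *
for q,z in (((233,140),.042),((238,270),.042),((413,101),.010),((367,262),.032),((180,141),.04),((193,258),.04)):
    P=unproj(q,z,'wrist',wristpose())[0]; print(q,P,'reader',w2r(*P[:2]))
E
```

```text
(233, 140) [ 0.67269758 -0.23190876  0.042     ] reader [ 0.05295723 -0.21120097]
(238, 270) [ 0.57881305 -0.23271987  0.042     ] reader [-0.04093072 -0.21132671]
(413, 101) [ 0.69726547 -0.35746722  0.01      ] reader [ 0.0766079  -0.33693543]
(367, 262) [ 0.58110434 -0.32899899  0.032     ] reader [-0.03934231 -0.30761999]
(180, 141) [ 0.67154945 -0.19681587  0.04      ] reader [ 0.05206532 -0.17610064]
(193, 258) [ 0.58721284 -0.19997968  0.04      ] reader [-0.03229215 -0.17864871]
```

Emit:
{"api": "servo_tool", "payload": {"rows": [[[0.004,0.0,0.045],0,1],[[0.004,0.0,0.08],0,1],[[0.004,0.0,0.087],0,1],[[0.004,0,0.087],0,1],[[0.004,-0.01,0.087],0,1],[[0.004,-0.02,0.087],0,1],[[0.004,-0.03,0.087],0,1],[[0.004,-0.04,0.087],0,1],[[0.004,-0.05,0.087],0,1],[[0.004,-0.06,0.087],0,1]]}}

```text
t: 2.65
tcp_pos: [0.6235, -0.2021, 0.1148]
ee_rot: [[1.0, 0.007, 0.001], [0.007, -1.0, -0.001], [0.001, 0.001, -1.0]]
contact_force: [0.2, -9.4, 2.2]
gripper_width: 0.0006
```

```bash
python3 - <<'E'
from h import *
s=sense();print(s['t'],s['tcp_pos'],s['contact_force'],w2r(*s['tcp_pos'][:2]))
p=r2w(0,-.115);go(0.622,p[1],0.108)
E
```

```text
2.65 [ 0.6235304  -0.20211808  0.114765  ] [ 0.24718495 -9.37990906  2.15712682] [ 0.00400884 -0.18105217]
t 2.6 shift [-0.0011 -0.066   0.0067] twist 0.000 rad cur yaw -89.6 j6 1.23 rows>=2
```

Emit:
{"api": "servo_tool", "payload": {"rows": [[[0,-0.01,0.002],0,1],[[0,-0.02,0.004],0,1],[[0,-0.03,0.004],0,1],[[0,-0.04,0.004],0,1],[[0,-0.048,0.004],0,1],[[0,-0.055,0.004],0,1],[[0,-0.062,0.004],0,1],[[0,-0.066,0.004],0,1],[[0,-0.069,0.004],0,1],[[0,-0.072,0.004],0,1],[[0,-0.072,0.004],0,1]]}}

```text
t: 3.75
tcp_pos: [0.6247, -0.1306, 0.1134]
ee_rot: [[1.0, 0.009, 0.006], [0.009, -1.0, -0.004], [0.006, 0.004, -1.0]]
contact_force: [0.5, -7.9, 5.6]
gripper_width: 0.0006
```

```bash
python3 - <<'E'
from h import *
s=sense();print(s['t'],s['tcp_pos'],s['contact_force'],w2r(*s['tcp_pos'][:2]))
save('w2',read_camera('wrist'))
E
```

```text
3.75 [ 0.62473702 -0.13063086  0.11336328] [ 0.52618136 -7.93343378  5.60349481] [ 0.00573728 -0.10957566]
```

View pics/w2.png

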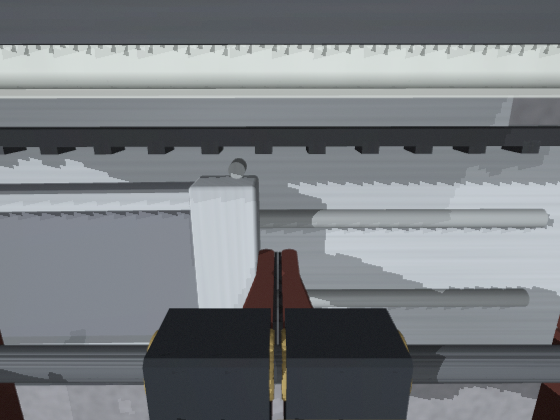

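Emit:
{"api": "servo_tool", "payload": {"rows": [[[0,-0.003,0],0,1],[[0,-0.006,0],0,1],[[0,-0.009,0],0,1],[[0,-0.012,0],0,1],[[0,-0.012,0],0,1],[[0,-0.012,0],0,1]]}}

```text
t: 4.4
tcp_pos: [0.6262, -0.1286, 0.1145]
ee_rot: [[1.0, 0.012, 0.012], [0.012, -1.0, -0.019], [0.012, 0.019, -1.0]]
contact_force: [1.3, -57.9, -14.2]
gripper_width: 0.0005
```

```bash
python3 - <<'E'
from h import *
s=sense();print(s['t'],s['tcp_pos'],s['contact_force'],w2r(*s['tcp_pos'][:2]))
E
```

```text
4.4 [ 0.62619586 -0.12858489  0.1145016 ] [  1.34483479 -57.93539402 -14.21655645] [ 0.00721101 -0.10754039]
```

Emit:
{"api": "servo_tool", "payload": {"rows": [[[0,0.004,0],0,1],[[0,0.014,0],0,1],[[0,0.02,0],0,1],[[0,0.02,-0.05],0,1],[[0,0.02,-0.1],0,1],[[0,0.02,-0.15],0,0.0],[[-0.05,0.0,-0.2],0,0],[[-0.1,-0.04,-0.24],0,0],[[-0.1,-0.08,-0.25],0,0],[[-0.1,-0.1,-0.25],0,0],[[-0.1,-0.1,-0.25],0,0]]}}

```text
t: 5.5
tcp_pos: [0.5207, -0.0205, 0.3641]
ee_rot: [[1.0, 0.017, 0.016], [0.017, -1.0, -0.017], [0.015, 0.018, -1.0]]
contact_force: [0.7, -0.7, 0.4]
gripper_width: 0.0452
```

```bash
python3 - <<'E'
from h import *
s=sense();print(s['t'],s['tcp_pos'],s['contact_force'],s['ee_rot'].round(3))
np.save('w3.npy',read_camera('wrist'));np.savez('w3p.npz',*wristpose(s))
im=read_camera('top');np.save('t3.npy',im);im2=np.load('w3.npy')
save('w3',im2);save('t3',im[130:300,140:420],2.8)
E
```

```text
5.5 [ 0.52072165 -0.02052204  0.36413764] [ 0.72572918 -0.6953032   0.36349786] [[ 1.     0.017  0.016]
 [ 0.017 -1.    -0.017]
 [ 0.015  0.018 -1.   ]]
```

View pics/w3.png

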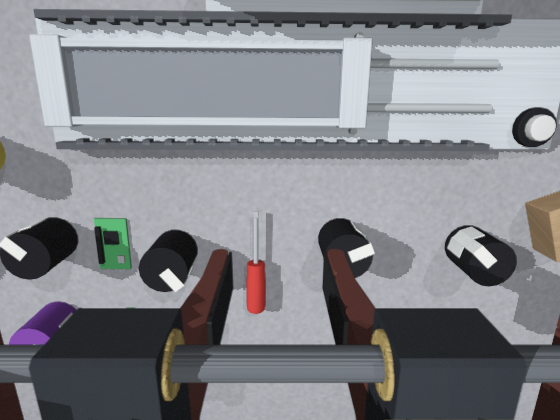

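View pics/t3.png

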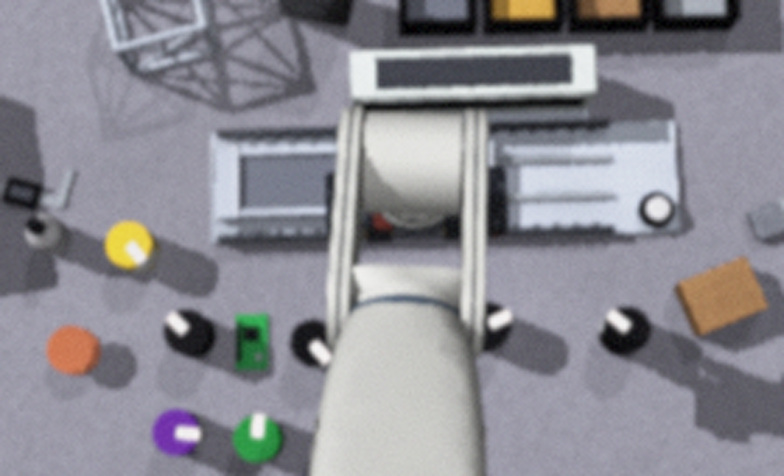

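Wrist picture: all four tins and the drawn-out carriage show, with the deck corners at about (33,36) to (368,40). I'll read the lids enlarged.

```bash
python3 - <<'E'
from h import *
im=np.load('w3.npy')
a=im[205:300,0:200];b=im[205:300,310:530]
save('w3a',a,4);save('w3b',b,3.6);save('w3c',im[0:150,20:220],4);save('w3d',im[0:150,330:560],3.4)
E
```

```text
(no output)
```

View pics/w3a.png

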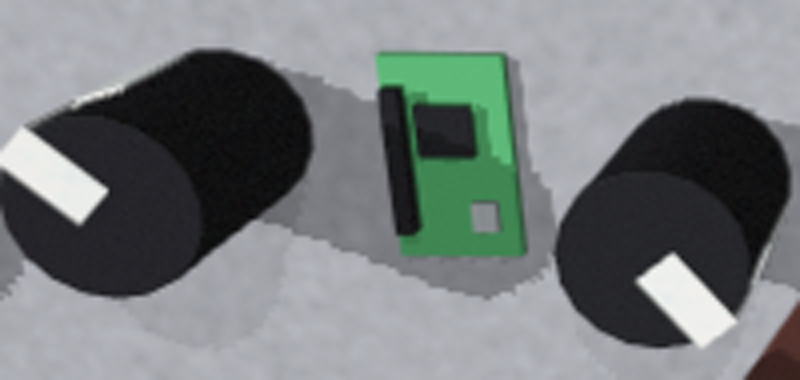

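View pics/w3b.png

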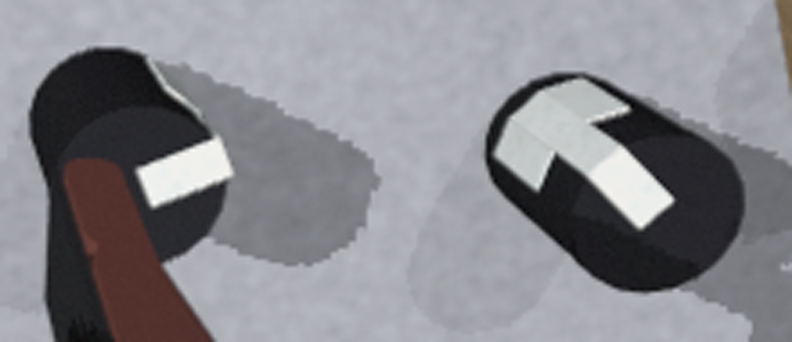

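View pics/w3c.png

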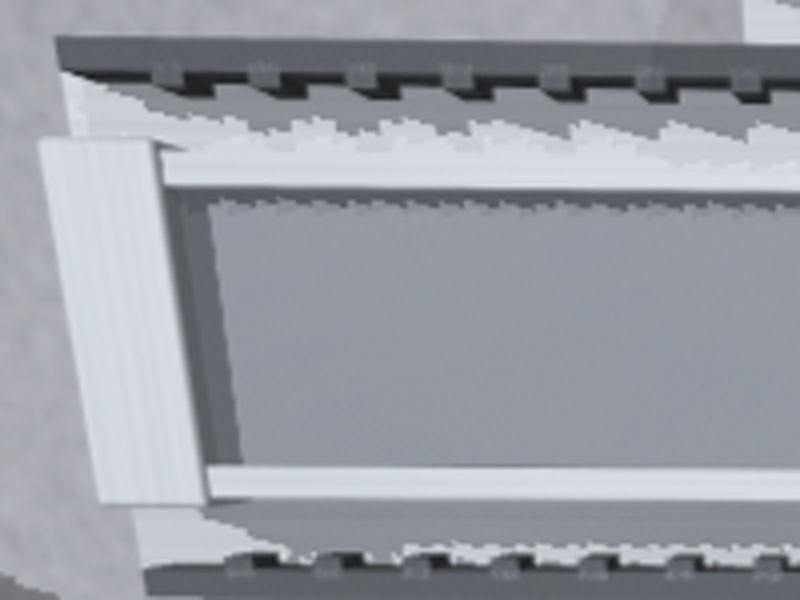

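View pics/w3d.png

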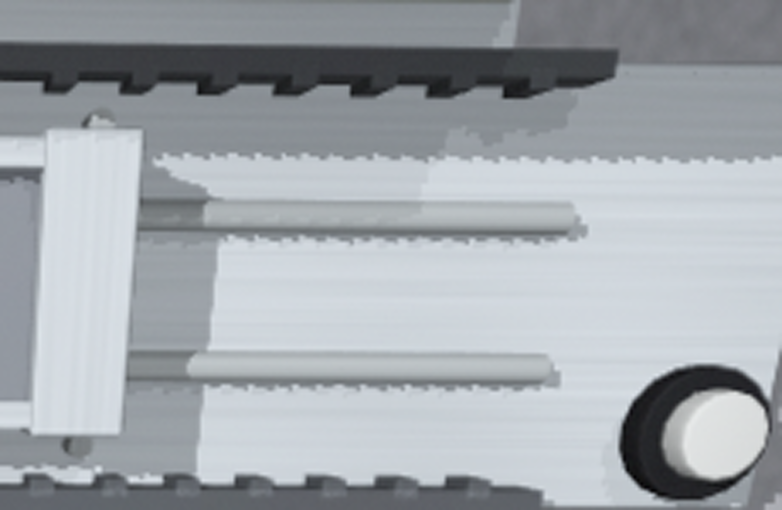

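```bash
python3 - <<'E'
from h import *
d=np.load('w3p.npz');pose=(d['arr_0'],d['arr_1'])
D=unproj([[29.5,35],[45,125.5],[372,38.2],[365.9,127.4]],.042,'wrist',pose)
print(D.round(4)); print('len',np.linalg.norm(D[0]-D[2]),np.linalg.norm(D[1]-D[3]),'wid',np.linalg.norm(D[0]-D[1]),np.linalg.norm(D[2]-D[3]))
print('yaw',np.degrees(np.arctan2(-(D[0]-D[2])[0],(D[0]-D[2])[1])),np.degrees(np.arctan2(-(D[1]-D[3])[0],(D[1]-D[3])[1])),'centre',D.mean(0))
print('button',unproj([540.6,127.4],.032,'wrist',pose))
T={'a':((97,207),(12,152),4,0),'b':((654,264),(718,335),4,0),'c':((145,189),(227,156),3.6,310),'d':((659,214),(610,166),3.6,310)}
for k,(c,e,s,o) in T.items():
    P=unproj(np.array([c,e])/s+[o,205],.064,'wrist',pose);v=P[1]-P[0];print(k,P[0].round(4),'label',np.degrees(np.arctan2(v[1],v[0])).round(1),'len',np.linalg.norm(v).round(4),'r',np.hypot(*P[0,:2]).round(3))
E
```

```text
[[ 0.6614  0.226   0.042 ]
 [ 0.5724  0.225   0.042 ]
 [ 0.6657 -0.121   0.042 ]
 [ 0.5762 -0.1226  0.042 ]]
len 0.3469878383491256 0.3476422727100254 wid 0.08908607406086096 0.08954006903634128
yaw 0.7017923049422248 0.6271706622420394 centre [0.61890517 0.05184072 0.042     ]
button [[ 0.57883135 -0.32413392  0.032     ]]
a [0.4282 0.2587 0.064 ] label 51.1 len 0.0263 r 0.5
b [0.4118 0.1034 0.064 ] label -143.2 len 0.0284 r 0.425
c [ 0.4309 -0.1117  0.064 ] label -65.3 len 0.0279 r 0.445
d [ 0.4237 -0.2799  0.064 ] label 48.9 len 0.0253 r 0.508
```

```bash
sed -i 's/^RX,RY,RA=.*/RX,RY,RA=0.6190,-0.0225,0.0100/' h.py; python3 - <<'E'
from h import *
print(r2w(0,.075)); go(0.427,0.258,0.25,full=51)
E
```

```text
[0.61825001 0.05249625]
t 5.6 shift [-0.0918 -0.285   0.1056] twist -2.446 rad cur yaw -89.1 j6 1.50 rows>=17
```

Emit:
{"api": "servo_tool", "payload": {"rows": [[[-0.02,-0.06,0.02],-0.15,0],[[-0.04,-0.12,0.05],-0.3,0],[[-0.092,-0.285,0.1],-2.446,0],[[-0.092,-0.285,0.106],-2.446,0],[[-0.092,-0.285,0.106],-2.446,0],[[-0.092,-0.285,0.106],-2.446,0],[[-0.092,-0.285,0.106],-2.446,0],[[-0.092,-0.285,0.106],-2.446,0],[[-0.092,-0.285,0.106],-2.446,0],[[-0.092,-0.285,0.106],-2.446,0],[[-0.092,-0.285,0.106],-2.446,0],[[-0.092,-0.285,0.106],-2.446,0],[[-0.092,-0.285,0.106],-2.446,0],[[-0.092,-0.285,0.106],-2.446,0],[[-0.092,-0.285,0.106],-2.446,0],[[-0.092,-0.285,0.106],-2.446,0],[[-0.092,-0.285,0.106],-2.446,0],[[-0.092,-0.285,0.106],-2.446,0],[[-0.092,-0.285,0.106],-2.446,0],[[-0.092,-0.285,0.106],-2.446,0]]}}

```text
t: 7.6
tcp_pos: [0.4271, 0.2578, 0.2493]
ee_rot: [[-0.776, 0.63, 0.013], [0.63, 0.776, -0.019], [-0.022, -0.007, -1.0]]
contact_force: [-0.4, 0.1, 0.9]
gripper_width: 0.0879
```

```bash
cat >> h.py <<'E'
def look(n):
    s=sense();print('t %.2f'%s['t'],s['tcp_pos'].round(4),'F',s['contact_force'].round(1),'z',s['ee_rot'][:,2].round(3),'w %.4f'%s['gripper_width'],'j6 %.2f'%s['joint_pos'][5])
    p=wristpose(s);im=read_camera('wrist');np.save(n+'.npy',im);np.savez(n+'p.npz',*p);save(n,im)
def lp(n):
    d=np.load(n+'p.npz');return d['arr_0'],d['arr_1']
E
python3 -c "
from h import *
look('w4')"
```

```text
t 7.60 [0.4271 0.2578 0.2493] F [-0.4  0.1  0.9] z [ 0.013 -0.019 -1.   ] w 0.0879 j6 -0.34
```

View pics/w4.png

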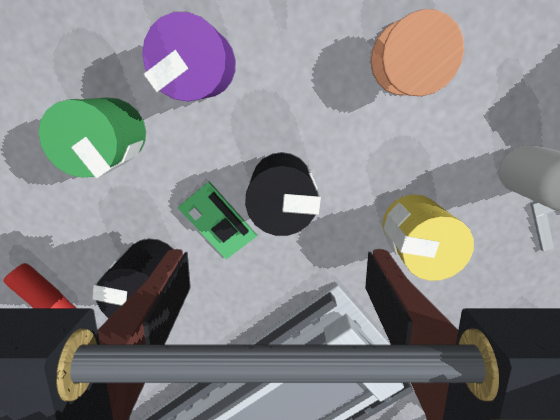

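The target tin sits mid-frame: lid around (282,197), strip running right to about (320,205).

```bash
python3 - <<'E'
from h import *
im=np.load('w4.npy');save('w4z',im[145:245,230:340],7)
E
```

```text
(no output)
```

View pics/w4z.png

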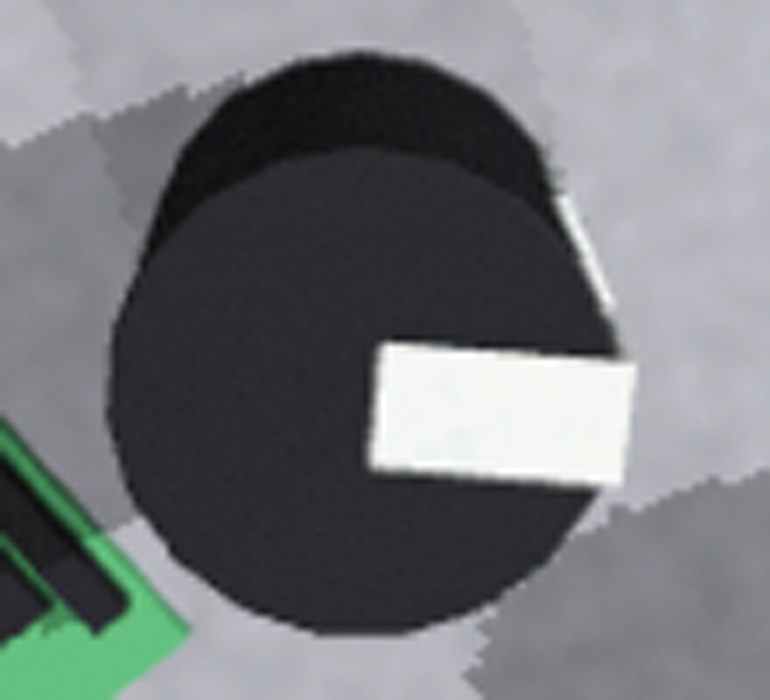

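```bash
cat >> h.py <<'E'
def tin(n,c,i,o,sc,off,h=0.064):
    """lid centre, strip inner mid, strip outer mid in crop"""
    P=unproj(np.array([c,i,o],float)/sc+off,h,'wrist',lp(n));v=P[2]-P[1]
    L=np.degrees(np.arctan2(v[1],v[0]));print('lid',P[0].round(4),'inner',P[1].round(4),'label %.1f'%L,'len %.4f'%np.linalg.norm(v));return (P[0]+P[1])/2,L
E
python3 - <<'E'
from h import *
p,L=tin('w4',(365,392),(374,405),(628,424),7,[230,145]);print(p,L)
go(p[0],p[1],0.106,full=L)
E
```

```text
lid [0.428  0.2603 0.064 ] inner [0.4298 0.2602 0.064 ] label 46.7 len 0.0279
[0.42890037 0.26025052 0.064     ] 46.66392993079388
t 7.7 shift [0.0032 0.004  0.1433] twist 0.075 rad cur yaw 51.0 j6 -0.34 rows>=3
```

Emit:
{"api": "servo_tool", "payload": {"rows": [[[0.003,0.004,0.04],0.075,0],[[0.003,0.004,0.08],0.075,0],[[0.003,0.004,0.12],0.075,0],[[0.003,0.004,0.143],0.075,0],[[0.003,0.004,0.143],0.075,0],[[0.003,0.004,0.143],0.075,0.6],[[0.003,0.004,0.143],0.075,0.8],[[0.003,0.004,0.143],0.075,0.8],[[0.003,0.004,0.143],0.075,0.8],[[0.003,0.004,0.143],0.075,0.8],[[0.003,0.004,0.143],0.075,0.8]], "newtons": 20}}

```text
t: 8.75
tcp_pos: [0.4294, 0.2603, 0.1073]
ee_rot: [[-0.727, 0.686, 0.015], [0.686, 0.727, -0.018], [-0.023, -0.003, -1.0]]
contact_force: [-2.2, -1.1, 8.2]
gripper_width: 0.0555
```

```bash
python3 - <<'E'
from h import *
look('w5')
E
```

```text
t 8.75 [0.4294 0.2603 0.1073] F [-2.2 -1.1  8.2] z [ 0.015 -0.018 -1.   ] w 0.0555 j6 -0.25
```

View pics/w5.png

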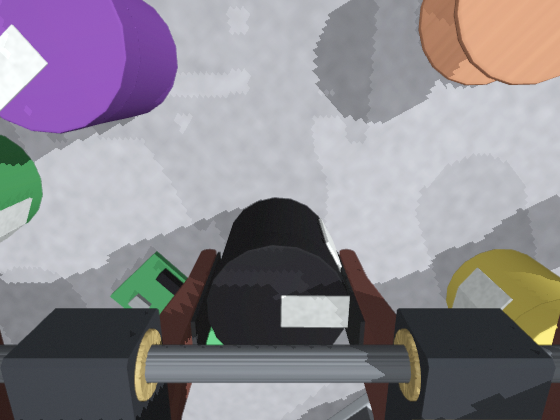

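```bash
python3 - <<'E'
from h import *
p=r2w(0,.174);print(p);go(p[0],p[1],0.25,full=0.6); print((sense()['ee_rot']@[0,0,-.14]).round(3))
E
```

```text
[0.61726003 0.1514913 ]
t 8.8 shift [-0.2146  0.0493 -0.138 ] twist 0.804 rad cur yaw 46.7 j6 -0.25 rows>=6
[-0.002  0.003  0.14 ]
```

Emit:
{"api": "servo_tool", "payload": {"rows": [[[0,0,-0.03],0,0.8],[[0,0,-0.07],0,0.8],[[0,0,-0.11],0,0.8],[[-0.03,0.007,-0.138],0.1,0.8],[[-0.07,0.016,-0.138],0.22,0.8],[[-0.11,0.025,-0.138],0.35,0.8],[[-0.15,0.034,-0.138],0.47,0.8],[[-0.18,0.041,-0.138],0.6,0.8],[[-0.2,0.046,-0.138],0.72,0.8],[[-0.215,0.049,-0.138],0.804,0.8],[[-0.215,0.049,-0.138],0.804,0.8],[[-0.215,0.049,-0.138],0.804,0.8]]}}

```text
t: 10.0
tcp_pos: [0.6167, 0.1509, 0.2498]
ee_rot: [[-0.012, 1.0, 0.013], [1.0, 0.012, -0.019], [-0.019, 0.013, -1.0]]
contact_force: [0.1, -0.1, -1.9]
gripper_width: 0.0559
```

```bash
python3 - <<'E'
from h import *
look('w6')
p=r2w(0,.174);go(p[0],p[1],0.143,full=0.6)
E
```

```text
t 10.00 [0.6167 0.1509 0.2498] F [ 0.1 -0.1 -1.9] z [ 0.013 -0.019 -1.   ] w 0.0559 j6 0.23
t 10.1 shift [ 0.0022 -0.0005  0.1068] twist 0.002 rad cur yaw 0.7 j6 0.23 rows>=3
```

View pics/w6.png

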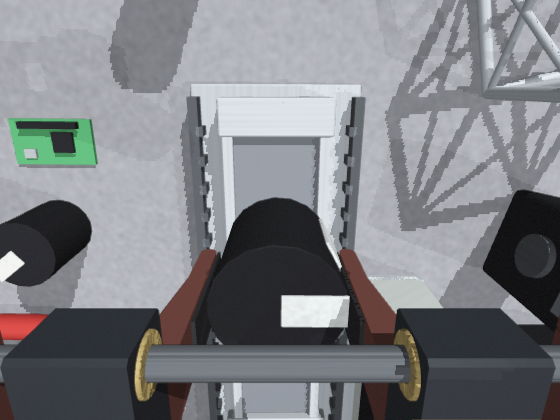

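```bash
python3 - <<'E'
from h import *
P=unproj([[218,98],[334,97],[217,137],[336,136]],.042,'wrist',lp('w6'));print(P)
P=unproj([[190,85],[362,85]],.010,'wrist',lp('w6'));print(P)
E
```

```text
[[0.57365109 0.2267829  0.042     ]
 [0.66162648 0.22867628 0.042     ]
 [0.5717506  0.19753732 0.042     ]
 [0.66505171 0.19943951 0.042     ]]
[[0.54617971 0.23590773 0.01      ]
 [0.68965421 0.23786503 0.01      ]]
```

Emit:
{"api": "servo_tool", "payload": {"rows": [[[0.002,0,0.04],0,0.8],[[0.002,0,0.07],0,0.8],[[0.002,0,0.09],0,0.8],[[0.002,0,0.1],0,0.8],[[0.002,0,0.104],0,0.8],[[0.002,0,0.1065],0,0.8],[[0.002,0,0.1075],0,0.8],[[0.002,0,0.1075],0,0.8]]}}

```text
t: 10.85
tcp_pos: [0.6182, 0.1514, 0.1433]
ee_rot: [[-0.013, 1.0, 0.015], [1.0, 0.013, -0.018], [-0.018, 0.015, -1.0]]
contact_force: [0.4, -0.1, -0.9]
gripper_width: 0.0558
```

```bash
python3 - <<'E'
from h import *
look('w7')
E
```

```text
t 10.85 [0.6182 0.1514 0.1433] F [ 0.4 -0.1 -0.9] z [ 0.015 -0.018 -1.   ] w 0.0558 j6 0.24
```

Emit:
{"api": "servo_tool", "payload": {"rows": [[[0,0,0.001],0,0.8],[[0,0,0.002],0,0.8],[[0,0,0.0025],0,0.8],[[0,0,0.0025],0,0.8]]}}

```text
t: 11.3
tcp_pos: [0.6189, 0.1514, 0.1417]
ee_rot: [[-0.013, 1.0, 0.016], [1.0, 0.013, -0.018], [-0.018, 0.016, -1.0]]
contact_force: [-0.9, -0.5, 3.9]
gripper_width: 0.0559
```

Contact is felt, so release.

Emit:
{"api": "servo_tool", "payload": {"rows": [[[0,0,0],0,0.3],[[0,0,0],0,0.15],[[0,0,0],0,0],[[0,0,0],0,0],[[0,0,0],0,0],[[0,0,-0.02],0,0],[[0,0,-0.05],0,0],[[0,0,-0.09],0,0],[[0,0,-0.13],0,0],[[0,0,-0.13],0,0]]}}

```text
t: 12.3
tcp_pos: [0.6194, 0.1544, 0.2776]
ee_rot: [[-0.013, 1.0, 0.026], [1.0, 0.013, -0.016], [-0.016, 0.026, -1.0]]
contact_force: [-0.5, -0.2, 0.3]
gripper_width: 0.0877
```

```bash
python3 - <<'E'
from h import *
look('w8')
go(0.411,0.104,0.25,full=-143.2+25)
E
```

```text
t 12.30 [0.6194 0.1544 0.2776] F [-0.5 -0.2  0.3] z [ 0.026 -0.016 -1.   ] w 0.0877 j6 0.23
t 12.3 shift [-0.047  -0.2083  0.021 ] twist 2.076 rad cur yaw 0.8 j6 0.23 rows>=14
```

View pics/w8.png

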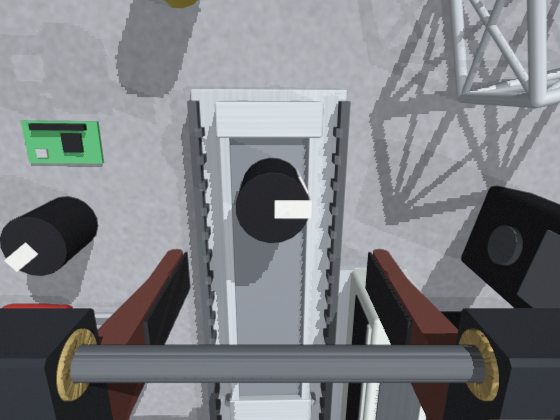

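Emit:
{"api": "servo_tool", "payload": {"rows": [[[-0.01,-0.04,0],0.15,0],[[-0.02,-0.08,0],0.3,0],[[-0.03,-0.12,0.01],0.45,0],[[-0.04,-0.16,0.02],0.6,0],[[-0.047,-0.19,0.021],0.75,0],[[-0.047,-0.208,0.021],0.9,0],[[-0.047,-0.208,0.021],1.05,0],[[-0.047,-0.208,0.021],1.2,0],[[-0.047,-0.208,0.021],1.35,0],[[-0.047,-0.208,0.021],1.5,0],[[-0.047,-0.208,0.021],1.65,0],[[-0.047,-0.208,0.021],1.8,0],[[-0.047,-0.208,0.021],1.95,0],[[-0.047,-0.208,0.021],2.05,0],[[-0.047,-0.208,0.021],2.076,0],[[-0.047,-0.208,0.021],2.076,0],[[-0.047,-0.208,0.021],2.076,0],[[-0.047,-0.208,0.021],2.076,0]]}}

```text
t: 14.15
tcp_pos: [0.4112, 0.104, 0.2499]
ee_rot: [[0.882, -0.472, 0.022], [-0.471, -0.882, -0.017], [0.027, 0.005, -1.0]]
contact_force: [0.5, 0.0, 0.1]
gripper_width: 0.0882
```

```bash
python3 - <<'E'
from h import *
look('w9')
im=np.load('w9.npy');save('w9z',im[130:280,190:370],4.4)
E
```

```text
t 14.15 [0.4112 0.104  0.2499] F [0.5 0.  0.1] z [ 0.022 -0.017 -1.   ] w 0.0882 j6 2.31
```

View pics/w9.png

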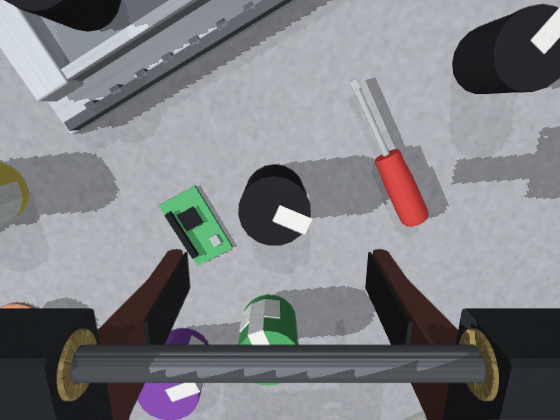

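View pics/w9z.png

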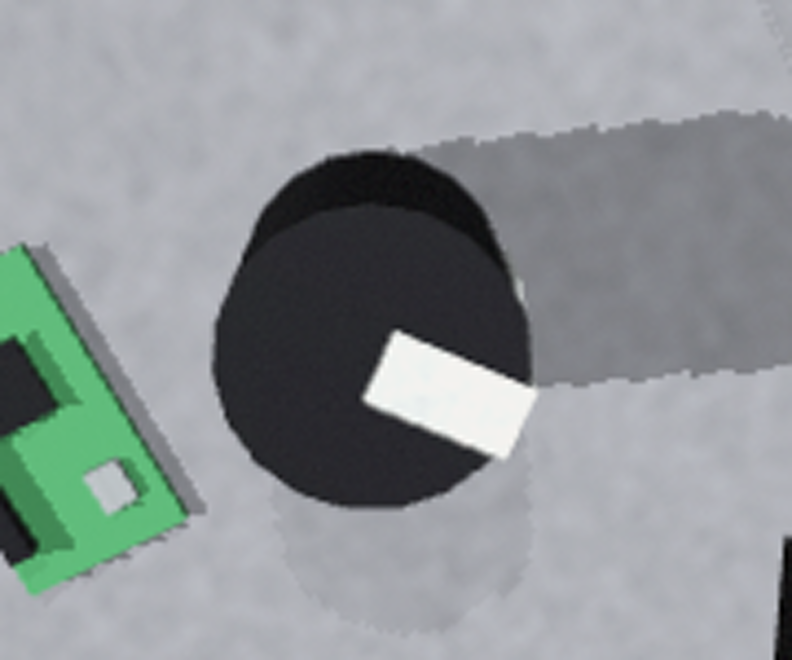

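```bash
python3 - <<'E'
from h import *
p,L=tin('w9',(371,356),(379,364),(520,424),4.4,[190,130]);print(p,L)
go(p[0],p[1],0.107)
E
```

```text
lid [0.4137 0.1043 0.064 ] inner [0.4117 0.1037 0.064 ] label -142.1 len 0.0275
[0.41272405 0.10399349 0.064     ] -142.0944499383807
t 14.2 shift [-0.0025 -0.0013  0.1429] twist 0.000 rad cur yaw -118.2 j6 2.31 rows>=3
```

Emit:
{"api": "servo_tool", "payload": {"rows": [[[-0.002,-0.001,0.04],0,0],[[-0.002,-0.001,0.08],0,0],[[-0.002,-0.001,0.12],0,0],[[-0.002,-0.001,0.143],0,0],[[-0.002,-0.001,0.143],0,0],[[-0.002,-0.001,0.143],0,0.6],[[-0.002,-0.001,0.143],0,0.8],[[-0.002,-0.001,0.143],0,0.8],[[-0.002,-0.001,0.143],0,0.8],[[-0.002,-0.001,0.143],0,0.8],[[-0.002,-0.001,0.143],0,0.8]]}}

```text
t: 15.3
tcp_pos: [0.4137, 0.1037, 0.1079]
ee_rot: [[0.881, -0.472, 0.024], [-0.472, -0.882, -0.016], [0.029, 0.003, -1.0]]
contact_force: [-1.0, -0.7, 9.5]
gripper_width: 0.0558
```

```bash
python3 - <<'E'
from h import *
look('w10')
p=r2w(0,.108);go(p[0],p[1],0.25,full=24.5)
E
```

```text
t 15.30 [0.4137 0.1037 0.1079] F [-1.  -0.7  9.5] z [ 0.024 -0.016 -1.   ] w 0.0558 j6 2.33
t 15.3 shift [ 0.1926 -0.0799 -0.1368] twist -2.490 rad cur yaw -118.2 j6 2.33 rows>=17
```

View pics/w10.png

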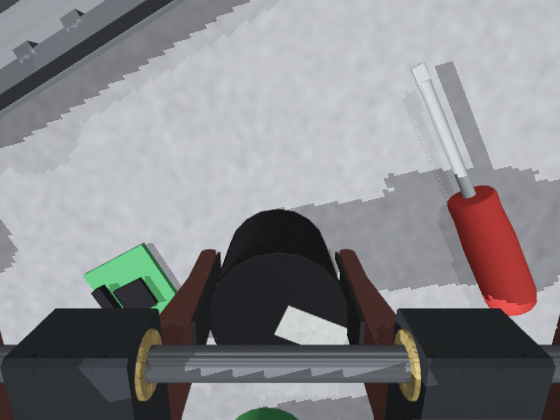

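Emit:
{"api": "servo_tool", "payload": {"rows": [[[0,0,-0.03],0,0.8],[[0,0,-0.07],0,0.8],[[0,0,-0.11],0,0.8],[[0.02,-0.008,-0.137],-0.14,0.8],[[0.04,-0.016,-0.137],-0.28,0.8],[[0.06,-0.025,-0.137],-0.43,0.8],[[0.08,-0.033,-0.137],-0.57,0.8],[[0.1,-0.041,-0.137],-0.72,0.8],[[0.12,-0.05,-0.137],-0.86,0.8],[[0.14,-0.058,-0.137],-1.0,0.8],[[0.16,-0.066,-0.137],-1.15,0.8],[[0.18,-0.074,-0.137],-1.3,0.8],[[0.193,-0.08,-0.137],-1.45,0.8],[[0.193,-0.08,-0.137],-1.6,0.8],[[0.193,-0.08,-0.137],-1.75,0.8],[[0.193,-0.08,-0.137],-1.9,0.8],[[0.193,-0.08,-0.137],-2.05,0.8],[[0.193,-0.08,-0.137],-2.2,0.8],[[0.193,-0.08,-0.137],-2.35,0.8],[[0.193,-0.08,-0.137],-2.49,0.8]]}}

```text
t: 17.35
tcp_pos: [0.6178, 0.0853, 0.2501]
ee_rot: [[-0.42, 0.907, 0.023], [0.907, 0.421, -0.016], [-0.025, 0.014, -1.0]]
contact_force: [0.2, -0.5, -1.3]
gripper_width: 0.0557
```

Emit:
{"api": "servo_tool", "payload": {"rows": [[[0,0,0],0,0.8],[[0,0,0],0,0.8]]}}

```text
t: 17.55
tcp_pos: [0.6175, 0.0853, 0.2501]
ee_rot: [[-0.417, 0.909, 0.023], [0.909, 0.418, -0.016], [-0.024, 0.014, -1.0]]
contact_force: [0.0, 0.0, -1.8]
gripper_width: 0.0558
```

```bash
python3 - <<'E'
from h import *
look('w11')
p=r2w(0,.108);go(p[0],p[1],0.145,full=24.5)
E
```

```text
t 17.55 [0.6175 0.0853 0.2501] F [ 0.   0.  -1.8] z [ 0.023 -0.016 -1.   ] w 0.0558 j6 -0.29
t 17.6 shift [ 0.0026 -0.0011  0.1051] twist 0.003 rad cur yaw 24.7 j6 -0.29 rows>=3
```

View pics/w11.png

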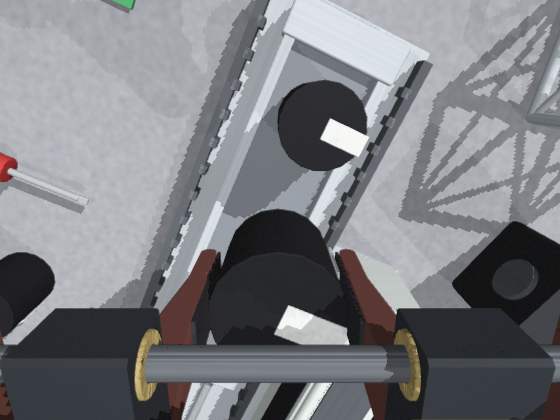

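Emit:
{"api": "servo_tool", "payload": {"rows": [[[0.002,-0.001,0.04],0,0.8],[[0.002,-0.001,0.07],0,0.8],[[0.002,-0.001,0.09],0,0.8],[[0.002,-0.001,0.1],0,0.8],[[0.002,-0.001,0.104],0,0.8],[[0.002,-0.001,0.107],0,0.8],[[0.002,-0.001,0.109],0,0.8],[[0.002,-0.001,0.1095],0,0.8],[[0.002,-0.001,0.1095],0,0.8]]}}

```text
t: 18.5
tcp_pos: [0.6199, 0.0849, 0.143]
ee_rot: [[-0.417, 0.909, 0.027], [0.909, 0.417, -0.016], [-0.026, 0.018, -1.0]]
contact_force: [-0.1, -2.0, 5.1]
gripper_width: 0.0557
```

Emit:
{"api": "servo_tool", "payload": {"rows": [[[0,0,0.0],0,0.3],[[0,0,0.0],0,0.15],[[0,0,0.0],0,0],[[0,0,0.0],0,0],[[0,0,0.0],0,0],[[0,0,-0.02],0,0],[[0,0,-0.05],0,0],[[0,0,-0.09],0,0],[[0,0,-0.13],0,0],[[0,0,-0.13],0,0],[[0,0,-0.13],0,0]]}}

```text
t: 19.6
tcp_pos: [0.6166, 0.0871, 0.2738]
ee_rot: [[-0.417, 0.908, 0.029], [0.909, 0.417, -0.016], [-0.027, 0.02, -0.999]]
contact_force: [-0.4, 0.1, -0.3]
gripper_width: 0.0881
```

```bash
python3 - <<'E'
from h import *
look('w12')
go(0.429,-0.111,0.26,full=-64)
E
```

```text
t 19.60 [0.6166 0.0871 0.2738] F [-0.4  0.1 -0.3] z [ 0.029 -0.016 -0.999] w 0.0881 j6 -0.29
t 19.6 shift [-0.1016 -0.2527  0.0106] twist 1.548 rad cur yaw 24.7 j6 -0.29 rows>=11
```

View pics/w12.png

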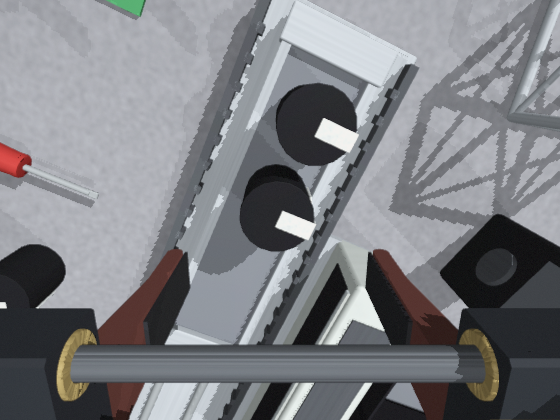

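Two tins are in, lids at (316,124) and (277,207), strips both pointing at the scanner. Next is tin c.

Emit:
{"api": "servo_tool", "payload": {"rows": [[[-0.015,-0.04,0],0.15,0],[[-0.03,-0.08,0],0.3,0],[[-0.046,-0.12,0.01],0.45,0],[[-0.062,-0.16,0.011],0.6,0],[[-0.077,-0.2,0.011],0.75,0],[[-0.092,-0.23,0.011],0.9,0],[[-0.1016,-0.253,0.011],1.05,0],[[-0.1016,-0.253,0.011],1.2,0],[[-0.1016,-0.253,0.011],1.35,0],[[-0.1016,-0.253,0.011],1.5,0],[[-0.1016,-0.253,0.011],1.548,0],[[-0.1016,-0.253,0.011],1.548,0],[[-0.1016,-0.253,0.011],1.548,0],[[-0.1016,-0.253,0.011],1.548,0]]}}

```text
t: 21.05
tcp_pos: [0.4284, -0.111, 0.259]
ee_rot: [[0.898, 0.439, 0.025], [0.439, -0.898, -0.016], [0.016, 0.025, -1.0]]
contact_force: [-0.6, 0.5, -1.1]
gripper_width: 0.0873
```

```bash
python3 - <<'E'
from h import *
look('w13')
im=np.load('w13.npy');save('w13z',im[130:280,190:370],4.4)
E
```

```text
t 21.05 [ 0.4284 -0.111   0.259 ] F [-0.6  0.5 -1.1] z [ 0.025 -0.016 -1.   ] w 0.0873 j6 0.85
```

View pics/w13.png

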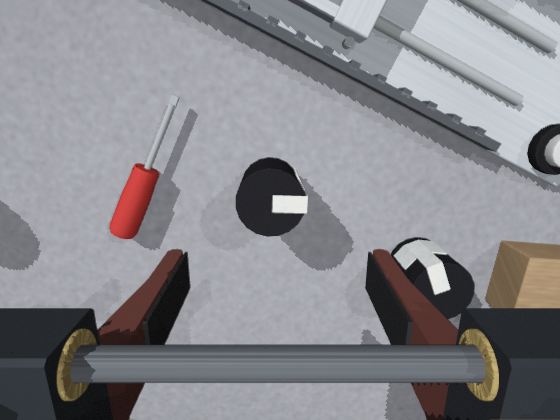

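View pics/w13z.png

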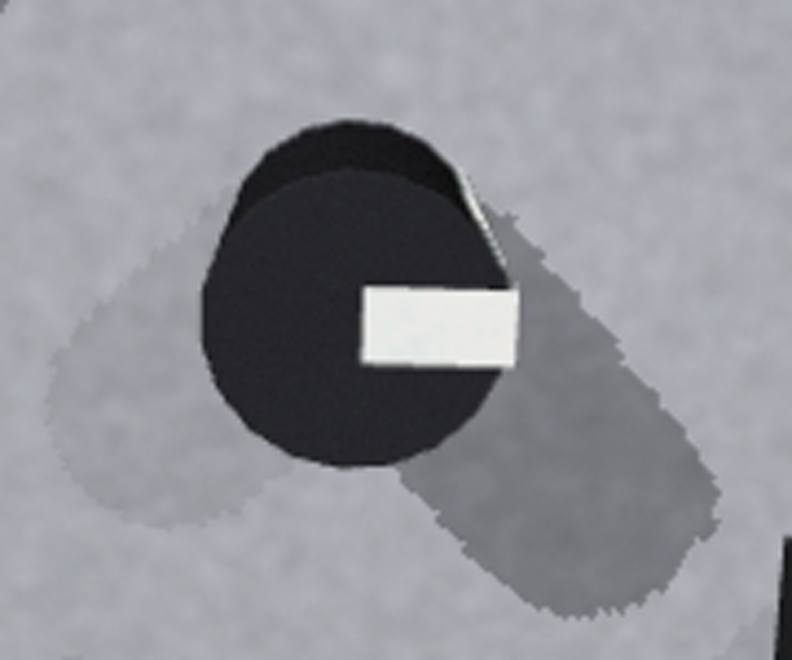

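```bash
python3 - <<'E'
from h import *
p,L=tin('w13',(355,318),(362,325),(517,328),4.4,[190,130]);print(p,L)
go(p[0],p[1],0.107,full=L)
E
```

```text
lid [ 0.4322 -0.109   0.064 ] inner [ 0.4316 -0.1107  0.064 ] label -65.5 len 0.0281
[ 0.43191358 -0.1098308   0.064     ] -65.4669673761077
t 21.1 shift [ 0.0012 -0.0035  0.1522] twist 0.026 rad cur yaw -64.0 j6 0.85 rows>=4
```

Emit:
{"api": "servo_tool", "payload": {"rows": [[[0.001,-0.003,0.04],0.026,0],[[0.001,-0.003,0.08],0.026,0],[[0.001,-0.003,0.12],0.026,0],[[0.001,-0.003,0.152],0.026,0],[[0.001,-0.003,0.152],0.026,0],[[0.001,-0.003,0.152],0.026,0.6],[[0.001,-0.003,0.152],0.026,0.8],[[0.001,-0.003,0.152],0.026,0.8],[[0.001,-0.003,0.152],0.026,0.8],[[0.001,-0.003,0.152],0.026,0.8],[[0.001,-0.003,0.152],0.026,0.8]]}}

```text
t: 22.2
tcp_pos: [0.4322, -0.1102, 0.1084]
ee_rot: [[0.91, 0.415, 0.027], [0.415, -0.91, -0.016], [0.018, 0.026, -1.0]]
contact_force: [-0.9, 2.3, 10.7]
gripper_width: 0.0563
```

```bash
python3 - <<'E'
from h import *
look('w14')
p=r2w(0,.042);go(p[0],p[1],0.255,full=0.6)
E
```

```text
t 22.20 [ 0.4322 -0.1102  0.1084] F [-0.9  2.3 10.7] z [ 0.027 -0.016 -1.   ] w 0.0563 j6 0.89
t 22.2 shift [ 0.2259 -0.037  -0.1437] twist -1.154 rad cur yaw -65.5 j6 0.89 rows>=8
```

View pics/w14.png

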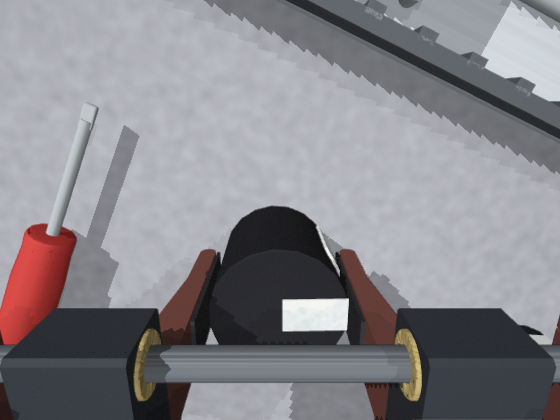

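Emit:
{"api": "servo_tool", "payload": {"rows": [[[0,0,-0.03],0,0.8],[[0,0,-0.07],0,0.8],[[0,0,-0.11],0,0.8],[[0.03,-0.005,-0.144],-0.13,0.8],[[0.06,-0.01,-0.144],-0.26,0.8],[[0.09,-0.015,-0.144],-0.4,0.8],[[0.12,-0.02,-0.144],-0.54,0.8],[[0.15,-0.025,-0.144],-0.68,0.8],[[0.18,-0.03,-0.144],-0.82,0.8],[[0.21,-0.035,-0.144],-0.96,0.8],[[0.226,-0.037,-0.144],-1.08,0.8],[[0.226,-0.037,-0.144],-1.154,0.8],[[0.226,-0.037,-0.144],-1.154,0.8],[[0.226,-0.037,-0.144],-1.154,0.8],[[0.226,-0.037,-0.144],-1.154,0.8]]}}

```text
t: 23.75
tcp_pos: [0.6182, 0.0193, 0.2554]
ee_rot: [[-0.009, 1.0, 0.027], [1.0, 0.01, -0.016], [-0.016, 0.026, -1.0]]
contact_force: [-0.2, -0.8, -3.2]
gripper_width: 0.0556
```

```bash
python3 - <<'E'
from h import *
look('w15')
p=r2w(0,.042);go(p[0],p[1],0.143,full=0.6)
E
```

```text
t 23.75 [0.6182 0.0193 0.2554] F [-0.2 -0.8 -3.2] z [ 0.027 -0.016 -1.   ] w 0.0556 j6 0.02
t 23.8 shift [ 0.0021 -0.0026  0.1124] twist -0.001 rad cur yaw 0.6 j6 0.02 rows>=3
```

View pics/w15.png

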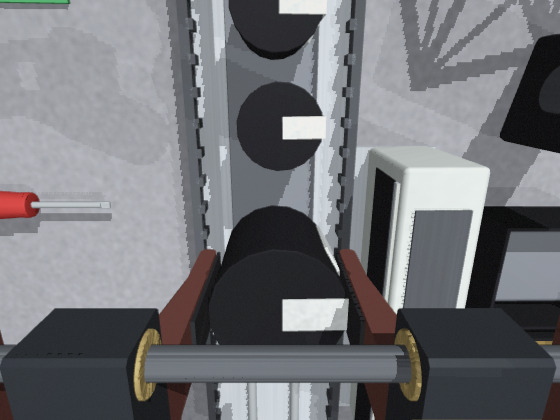

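Emit:
{"api": "servo_tool", "payload": {"rows": [[[0.002,-0.002,0.04],0,0.8],[[0.002,-0.002,0.07],0,0.8],[[0.002,-0.002,0.09],0,0.8],[[0.002,-0.002,0.104],0,0.8],[[0.002,-0.002,0.108],0,0.8],[[0.002,-0.002,0.111],0,0.8],[[0.002,-0.002,0.113],0,0.8],[[0.002,-0.002,0.114],0,0.8],[[0.002,-0.002,0.114],0,0.8]]}}

```text
t: 24.7
tcp_pos: [0.6203, 0.0191, 0.1429]
ee_rot: [[-0.009, 1.0, 0.03], [1.0, 0.01, -0.016], [-0.017, 0.029, -0.999]]
contact_force: [0.0, -2.3, 4.8]
gripper_width: 0.0558
```

Emit:
{"api": "servo_tool", "payload": {"rows": [[[0,0,0.0],0,0.3],[[0,0,0.0],0,0.15],[[0,0,0.0],0,0],[[0,0,0.0],0,0],[[0,0,0.0],0,0],[[0,0,-0.02],0,0],[[0,0,-0.05],0,0],[[0,0,-0.09],0,0],[[0,0,-0.13],0,0],[[0,0,-0.13],0,0],[[0,0,-0.13],0,0]]}}

```text
t: 25.8
tcp_pos: [0.6167, 0.0213, 0.2738]
ee_rot: [[-0.009, 0.999, 0.032], [1.0, 0.01, -0.016], [-0.017, 0.032, -0.999]]
contact_force: [-0.2, 0.1, -0.4]
gripper_width: 0.0877
```

```bash
python3 - <<'E'
from h import *
look('w16')
go(0.422,-0.277,0.26,full=48)
E
```

```text
t 25.80 [0.6167 0.0213 0.2738] F [-0.2  0.1 -0.4] z [ 0.032 -0.016 -0.999] w 0.0877 j6 0.02
t 25.9 shift [-0.2962 -0.1972  0.0116] twist -0.828 rad cur yaw 0.6 j6 0.02 rows>=8
```

View pics/w16.png

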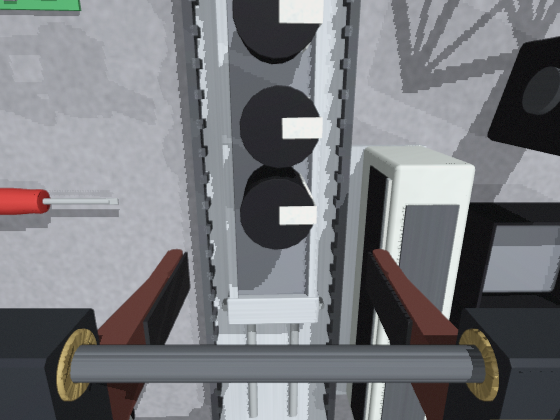

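Three tins are in line with their strips to the scanner. On to tin d.

Emit:
{"api": "servo_tool", "payload": {"rows": [[[-0.03,-0.02,0],-0.08,0],[[-0.065,-0.045,0],-0.16,0],[[-0.1,-0.07,0.0],-0.24,0],[[-0.14,-0.095,0.01],-0.34,0],[[-0.18,-0.12,0.012],-0.45,0],[[-0.22,-0.145,0.012],-0.56,0],[[-0.26,-0.17,0.012],-0.68,0],[[-0.285,-0.19,0.012],-0.78,0],[[-0.296,-0.197,0.012],-0.828,0],[[-0.296,-0.197,0.012],-0.828,0],[[-0.296,-0.197,0.012],-0.828,0],[[-0.296,-0.197,0.012],-0.828,0]]}}

```text
t: 27.05
tcp_pos: [0.4225, -0.2759, 0.2589]
ee_rot: [[-0.743, 0.669, 0.028], [0.669, 0.743, -0.015], [-0.031, 0.007, -0.999]]
contact_force: [-0.1, -1.1, -0.0]
gripper_width: 0.0877
```

```bash
python3 - <<'E'
from h import *
look('w17')
im=np.load('w17.npy');save('w17z',im[130:280,190:370],4.4)
E
```

```text
t 27.05 [ 0.4225 -0.2759  0.2589] F [-0.1 -1.1 -0. ] z [ 0.028 -0.015 -0.999] w 0.0877 j6 -1.44
```

View pics/w17.png

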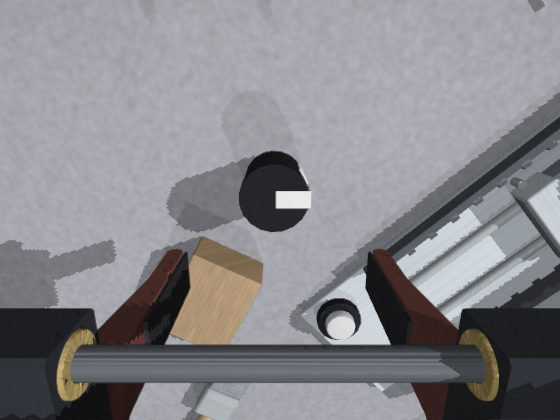

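View pics/w17z.png

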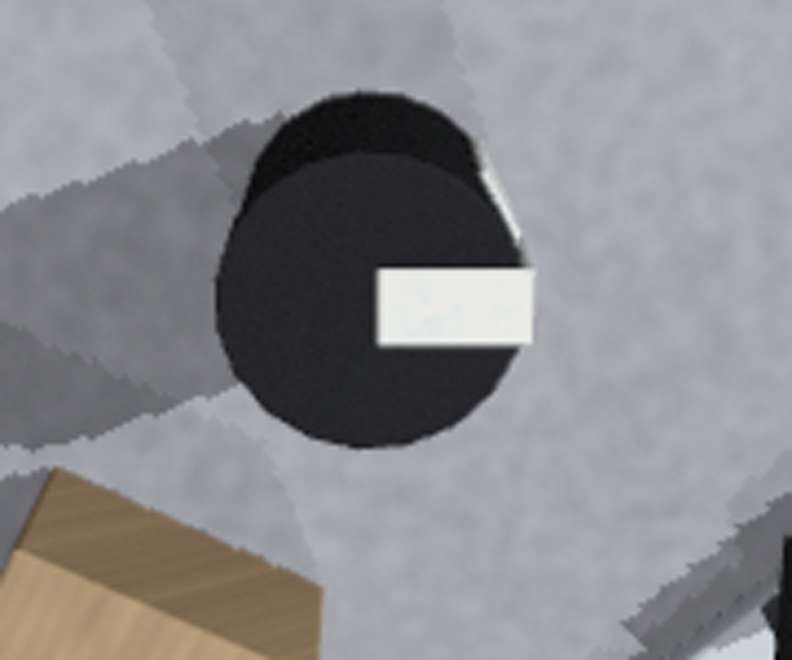

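```bash
python3 - <<'E'
from h import *
p,L=tin('w17',(370,300),(378,307),(532,307),4.4,[190,130]);print(p,L)
go(p[0],p[1],0.107,full=L)
R=sense()['ee_rot']
for q in ((202,237),(263,265)):
    P=unproj(q,.045,'wrist',lp('w17'))[0];print(P,R.T@(P-[p[0],p[1],.06]))
E
```

```text
lid [ 0.4229 -0.2777  0.064 ] inner [ 0.4248 -0.2775  0.064 ] label 48.0 len 0.0277
[ 0.42385758 -0.27761498  0.064     ] 47.95000871939263
t 27.1 shift [ 0.0027 -0.0016  0.1521] twist 0.001 rad cur yaw 48.0 j6 -1.44 rows>=4
[ 0.41141452 -0.35263543  0.045     ] [-0.04044264 -0.064204    0.01581568]
[ 0.46748244 -0.3315928   0.045     ] [-0.06802844 -0.0110641   0.01707191]
```

Box corners sit 30 mm or more behind the finger in tool x, so the grasp is clear.

Emit:
{"api": "servo_tool", "payload": {"rows": [[[0.002,-0.001,0.04],0,0],[[0.002,-0.001,0.08],0,0],[[0.002,-0.001,0.12],0,0],[[0.002,-0.001,0.152],0,0],[[0.002,-0.001,0.152],0,0],[[0.002,-0.001,0.152],0,0.6],[[0.002,-0.001,0.152],0,0.8],[[0.002,-0.001,0.152],0,0.8],[[0.002,-0.001,0.152],0,0.8],[[0.002,-0.001,0.152],0,0.8],[[0.002,-0.001,0.152],0,0.8]]}}

```text
t: 28.2
tcp_pos: [0.4253, -0.2782, 0.1085]
ee_rot: [[-0.743, 0.669, 0.03], [0.669, 0.743, -0.017], [-0.034, 0.007, -0.999]]
contact_force: [-1.4, 0.7, 7.9]
gripper_width: 0.0555
```

```bash
python3 - <<'E'
from h import *
look('w18')
p=r2w(0,-.024);go(p[0]-.002,p[1],0.255,full=0.6)
E
```

```text
t 28.20 [ 0.4253 -0.2782  0.1085] F [-1.4  0.7  7.9] z [ 0.03  -0.017 -0.999] w 0.0555 j6 -1.45
t 28.2 shift [ 0.0074  0.3017 -0.1446] twist 0.828 rad cur yaw 48.0 j6 -1.45 rows>=7
```

View pics/w18.png

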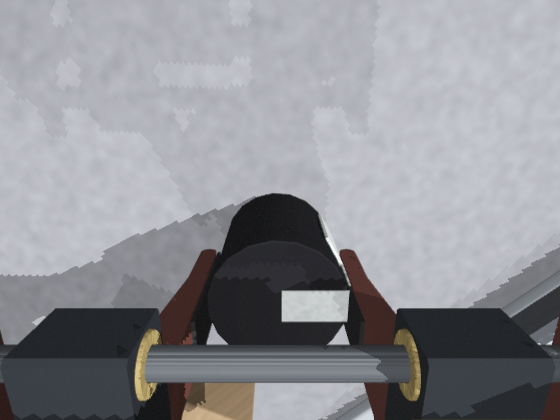

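Emit:
{"api": "servo_tool", "payload": {"rows": [[[0,0,-0.03],0,0.8],[[0,0,-0.07],0,0.8],[[0,0,-0.11],0,0.8],[[0.001,0.03,-0.145],0.08,0.8],[[0.002,0.06,-0.145],0.16,0.8],[[0.003,0.1,-0.145],0.27,0.8],[[0.004,0.14,-0.145],0.38,0.8],[[0.005,0.18,-0.145],0.49,0.8],[[0.006,0.22,-0.145],0.6,0.8],[[0.006,0.26,-0.145],0.71,0.8],[[0.007,0.285,-0.145],0.8,0.8],[[0.007,0.302,-0.145],0.828,0.8],[[0.007,0.302,-0.145],0.828,0.8],[[0.007,0.302,-0.145],0.828,0.8],[[0.007,0.302,-0.145],0.828,0.8]]}}

```text
t: 29.75
tcp_pos: [0.6168, -0.0472, 0.2553]
ee_rot: [[-0.01, 1.0, 0.029], [1.0, 0.01, -0.017], [-0.017, 0.029, -0.999]]
contact_force: [-0.3, -0.3, -2.1]
gripper_width: 0.0557
```

```bash
python3 - <<'E'
from h import *
look('w19')
p=r2w(0,-.024);go(p[0]-.002,p[1],0.143,full=0.6)
E
```

```text
t 29.75 [ 0.6168 -0.0472  0.2553] F [-0.3 -0.3 -2.1] z [ 0.029 -0.017 -0.999] w 0.0557 j6 -0.09
t 29.8 shift [ 0.0027 -0.0029  0.1123] twist -0.001 rad cur yaw 0.6 j6 -0.09 rows>=3
```

View pics/w19.png

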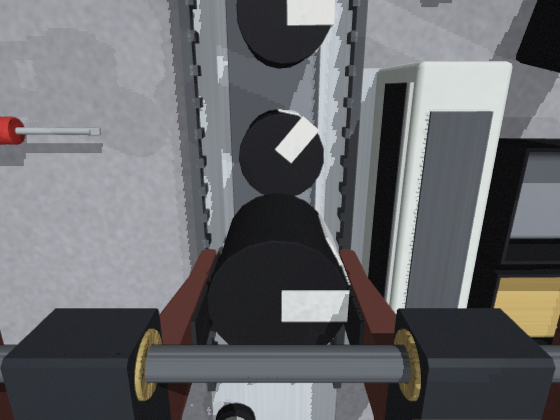

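Tin c has been knocked: its lid is now at (281,152) and its strip is turned about 45° towards +y. I'll measure where it is before setting tin d down.

```bash
python3 - <<'E'
from h import *
im=np.load('w19.npy');save('w19z',im[0:210,200:370],3.6)
p,L=tin('w19',(281,154),(285,156),(309,124),1,[0,0],.098);print(p,L,w2r(*p[:2])-[0,.075])
print(w2r(*tin('w19',(285,22),(288,11),(335,11),1,[0,0],.098)[0][:2])-[0,.075])
E
```

```text
lid [ 0.6235 -0.0043  0.098 ] inner [ 0.6262 -0.0056  0.098 ] label 54.1 len 0.0256
[ 0.62485678 -0.00494973  0.098     ] 54.056954624061916 [ 0.00603198 -0.05750918]
lid [0.6247 0.0737 0.098 ] inner [0.6264 0.0795 0.098 ] label 0.9 len 0.0276
[0.00755826 0.02405516]
```

View pics/w19z.png

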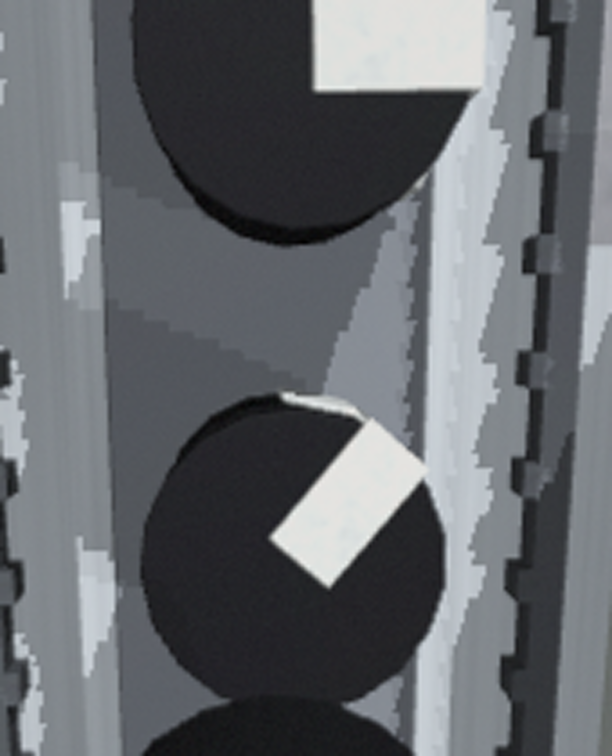

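```bash
python3 - <<'E'
from h import *
go(0.432,-.11,0.25);go(0.432,-.11,0.1085)
E
```

```text
t 29.8 shift [-0.0609 -0.1856  0.001 ] twist 0.000 rad cur yaw 0.6 j6 -0.09 rows>=4
t 29.8 shift [-0.0584 -0.1897  0.1424] twist 0.000 rad cur yaw 0.6 j6 -0.09 rows>=5
```

Emit:
{"api": "servo_tool", "payload": {"rows": [[[-0.012,-0.037,0],0,0.8],[[-0.024,-0.074,0],0,0.8],[[-0.04,-0.12,0],0,0.8],[[-0.055,-0.165,0.005],0,0.8],[[-0.061,-0.186,0.03],0,0.8],[[-0.06,-0.188,0.07],0,0.8],[[-0.058,-0.19,0.11],0,0.8],[[-0.058,-0.19,0.13],0,0.8],[[-0.058,-0.19,0.138],0,0.8],[[-0.058,-0.19,0.142],0,0.8],[[-0.058,-0.19,0.144],0,0.8],[[-0.058,-0.19,0.144],0,0.8]]}}

```text
t: 31.0
tcp_pos: [0.4319, -0.1099, 0.1083]
ee_rot: [[-0.009, 1.0, 0.03], [1.0, 0.01, -0.017], [-0.018, 0.03, -0.999]]
contact_force: [-2.3, -0.0, 4.0]
gripper_width: 0.0561
```

Emit:
{"api": "servo_tool", "payload": {"rows": [[[0,0,0.0],0,0.3],[[0,0,0.0],0,0.15],[[0,0,0.0],0,0],[[0,0,0.0],0,0],[[0,0,0.0],0,0],[[0,0,-0.03],0,0],[[0,0,-0.07],0,0],[[0,0,-0.11],0,0],[[0,0,-0.15],0,0],[[0,0,-0.16],0,0],[[0,0,-0.16],0,0]]}}

```text
t: 32.1
tcp_pos: [0.4278, -0.1073, 0.2696]
ee_rot: [[-0.009, 0.999, 0.034], [1.0, 0.01, -0.019], [-0.019, 0.033, -0.999]]
contact_force: [-0.4, 0.1, -0.2]
gripper_width: 0.0883
```

```bash
python3 - <<'E'
from h import *
go(0.6225,-0.006,0.27,full=20)
E
```

```text
t 32.1 shift [0.0994 0.1956 0.0043] twist -0.339 rad cur yaw 0.6 j6 -0.27 rows>=5
```

Emit:
{"api": "servo_tool", "payload": {"rows": [[[0.02,0.04,0],-0.09,0],[[0.04,0.08,0],-0.18,0],[[0.06,0.12,0],-0.27,0],[[0.08,0.16,0.0],-0.36,0],[[0.099,0.19,0.004],-0.44,0],[[0.099,0.196,0.004],-0.44,0],[[0.099,0.196,0.004],-0.44,0],[[0.099,0.196,0.004],-0.44,0],[[0.099,0.196,0.004],-0.44,0]]}}

```text
t: 33.0
tcp_pos: [0.6216, -0.0071, 0.2696]
ee_rot: [[-0.433, 0.901, 0.032], [0.901, 0.434, -0.019], [-0.031, 0.021, -0.999]]
contact_force: [0.4, 0.2, 0.3]
gripper_width: 0.0882
```

```bash
python3 - <<'E'
from h import *
look('w20')
im=np.load('w20.npy');save('w20z',im[100:280,190:390],4)
E
```

```text
t 33.00 [ 0.6216 -0.0071  0.2696] F [0.4 0.2 0.3] z [ 0.032 -0.019 -0.999] w 0.0882 j6 -0.46
```

View pics/w20.png

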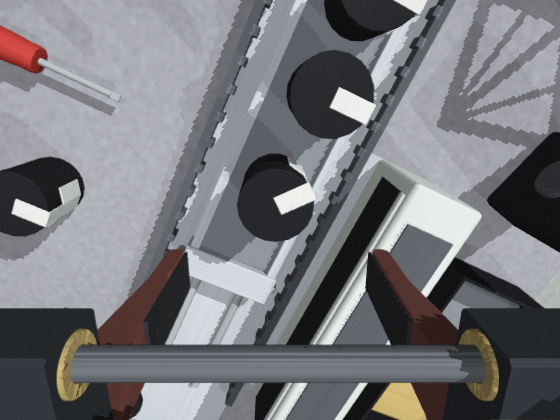

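View pics/w20z.png

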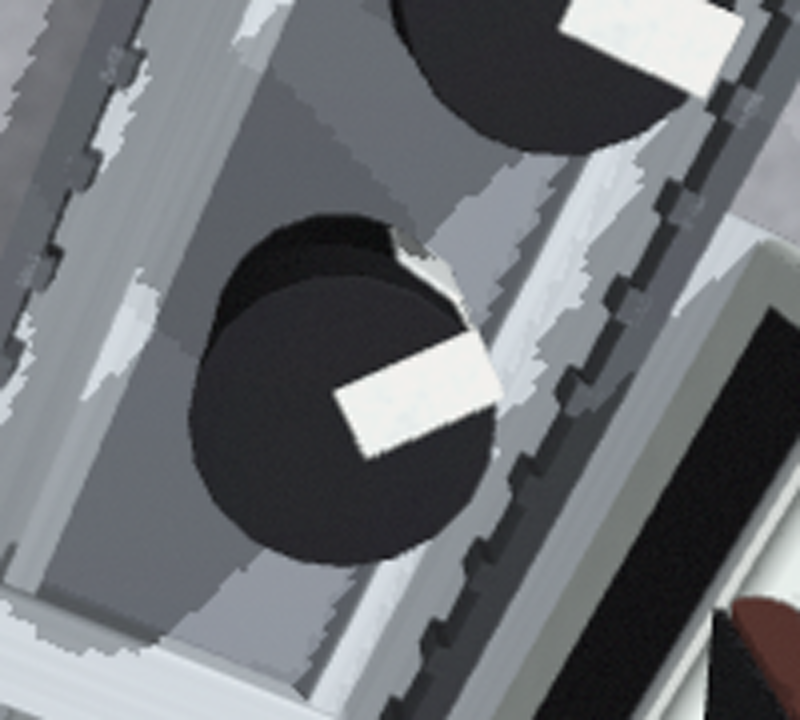

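```bash
python3 - <<'E'
from h import *
p,L=tin('w20',(342,420),(351,425),(487,366),4,[190,100],.098);print(p,L,'deck',w2r(*p[:2])-[0,.075])
g=p[:2]-0.061*sense()['ee_rot'][:2,2]; go(g[0],g[1],0.142)
q,l=tin('w20',(330,94),(336,97),(371,113),1,[0,0],.098);print('b deck',w2r(*q[:2])-[0,.075],l)
# deck edges
print([w2r(*P[:2])-[0,.075] for P in unproj([[192,247],[275,282],[186,271]],.042,'wrist',lp('w20'))])
E
```

```text
lid [ 0.6234 -0.0055  0.098 ] inner [ 0.6253 -0.0056  0.098 ] label 50.1 len 0.0269
[ 0.62436207 -0.00554398  0.098     ] 50.08158508267609 deck [ 0.00553136 -0.05809845]
t 33.0 shift [ 0.0062 -0.001   0.1279] twist 0.000 rad cur yaw 25.7 j6 -0.46 rows>=3
lid [0.6224 0.0797 0.098 ] inner [0.6269 0.0798 0.098 ] label 2.7 len 0.0263
b deck [0.00669198 0.02715993] 2.6679793951375115
[array([-0.03938843, -0.14420884]), array([ 0.04599963, -0.14568386]), array([-0.03563972, -0.16995571])]
```

Emit:
{"api": "servo_tool", "payload": {"rows": [[[0.006,-0.001,0.04],0,0],[[0.006,-0.001,0.08],0,0],[[0.006,-0.001,0.11],0,0],[[0.006,-0.001,0.128],0,0],[[0.006,-0.001,0.128],0,0],[[0.006,-0.001,0.128],0,0.3],[[0.006,-0.001,0.128],0,0.5],[[0.006,-0.001,0.128],0,0.8],[[0.006,-0.001,0.128],0,0.8],[[0.006,-0.001,0.128],0,0.8],[[0.006,-0.001,0.128],0,0.8]]}}

```text
t: 34.15
tcp_pos: [0.623, -0.0046, 0.1428]
ee_rot: [[-0.433, 0.901, 0.034], [0.901, 0.434, -0.019], [-0.032, 0.023, -0.999]]
contact_force: [-0.4, -0.7, 5.4]
gripper_width: 0.0561
```

```bash
python3 - <<'E'
from h import *
look('w21')
s=sense();p=r2w(0,.037)-0.061*s['ee_rot'][:2,2];go(p[0],p[1],s['tcp_pos'][2]+.02,full=-23.8)
E
```

```text
t 34.15 [ 0.623  -0.0046  0.1428] F [-0.4 -0.7  5.4] z [ 0.034 -0.019 -0.999] w 0.0561 j6 -0.45
t 34.2 shift [ 0.0205  0.0033 -0.0206] twist 0.864 rad cur yaw 25.7 j6 -0.45 rows>=6
```

View pics/w21.png

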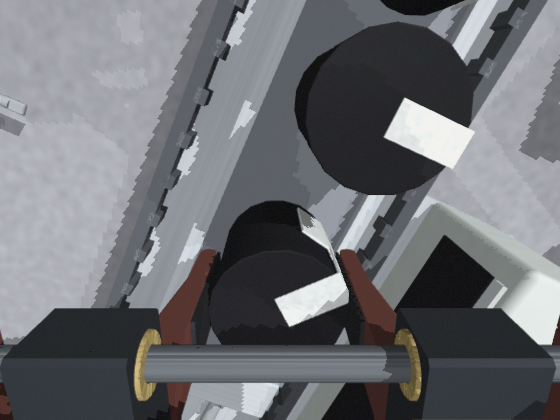

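Emit:
{"api": "servo_tool", "payload": {"rows": [[[0,0,-0.01],0,0.8],[[0,0,-0.02],0,0.8],[[0.005,0.001,-0.0205],0.14,0.8],[[0.01,0.002,-0.0205],0.28,0.8],[[0.015,0.003,-0.0205],0.42,0.8],[[0.02,0.003,-0.0205],0.56,0.8],[[0.0205,0.003,-0.0205],0.7,0.8],[[0.0205,0.003,-0.0205],0.8,0.8],[[0.0205,0.003,-0.0205],0.864,0.8],[[0.0205,0.003,-0.0205],0.864,0.8],[[0.0205,0.003,-0.0205],0.864,0.8],[[0.0205,0.003,-0.0205],0.864,0.8]]}}

```text
t: 35.4
tcp_pos: [0.6162, 0.0155, 0.163]
ee_rot: [[0.403, 0.915, 0.034], [0.915, -0.402, -0.019], [-0.003, 0.039, -0.999]]
contact_force: [-0.3, -0.6, -2.4]
gripper_width: 0.0561
```

```bash
python3 - <<'E'
from h import *
look('w22')
s=sense();p=r2w(0,.037)-0.061*s['ee_rot'][:2,2];go(p[0],p[1],.143,full=-23.8)
E
```

```text
t 35.40 [0.6162 0.0155 0.163 ] F [-0.3 -0.6 -2.4] z [ 0.034 -0.019 -0.999] w 0.0561 j6 0.45
t 35.5 shift [ 0.0003 -0.0005  0.0199] twist 0.001 rad cur yaw -23.7 j6 0.45 rows>=1
```

View pics/w22.png

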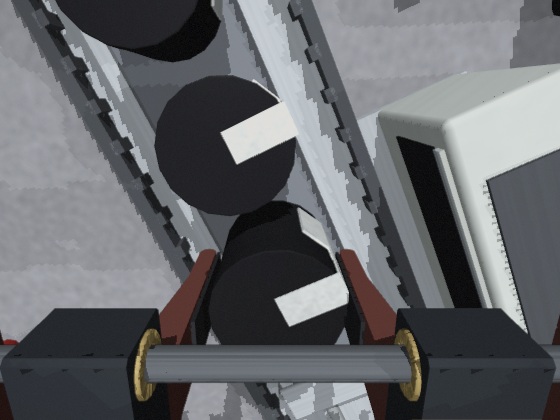

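Emit:
{"api": "servo_tool", "payload": {"rows": [[[0,0,0.01],0,0.8],[[0,0,0.016],0,0.8],[[0,0,0.02],0,0.8],[[0,0,0.022],0,0.8],[[0,0,0.0225],0,0.8],[[0,0,0.0225],0,0.8]]}}

```text
t: 36.05
tcp_pos: [0.6192, 0.0152, 0.1428]
ee_rot: [[0.402, 0.915, 0.039], [0.915, -0.402, -0.019], [-0.001, 0.044, -0.999]]
contact_force: [-0.3, 1.0, 16.4]
gripper_width: 0.0559
```

Emit:
{"api": "servo_tool", "payload": {"rows": [[[0,0,0.0],0,0.3],[[0,0,0.0],0,0.15],[[0,0,0.0],0,0],[[0,0,0.0],0,0],[[0,0,0.0],0,0],[[0,0,-0.02],0,0],[[0,0,-0.06],0,0],[[0,0,-0.1],0,0],[[0,0,-0.14],0,0],[[0,0,-0.14],0,0],[[0,0,-0.14],0,0]]}}

```text
t: 37.15
tcp_pos: [0.6139, 0.0179, 0.2835]
ee_rot: [[0.402, 0.915, 0.041], [0.915, -0.402, -0.019], [-0.0, 0.045, -0.999]]
contact_force: [0.0, 0.4, -0.0]
gripper_width: 0.0878
```

```bash
python3 - <<'E'
from h import *
look('w23')
go(0.432-.002,-.11,0.26,full=0.6)
E
```

```text
t 37.15 [0.6139 0.0179 0.2835] F [ 0.   0.4 -0. ] z [ 0.041 -0.019 -0.999] w 0.0878 j6 0.44
t 37.2 shift [-0.1908 -0.1171  0.0174] twist -0.425 rad cur yaw -23.7 j6 0.44 rows>=5
```

View pics/w23.png

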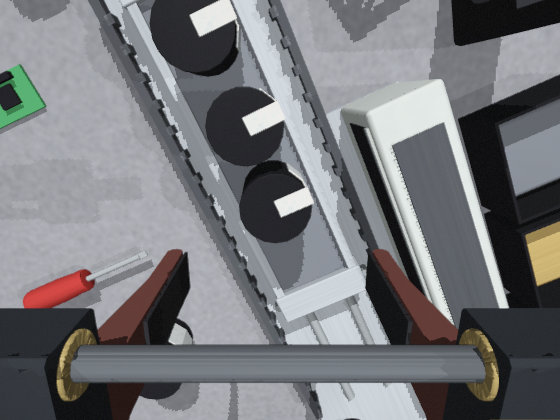

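Emit:
{"api": "servo_tool", "payload": {"rows": [[[-0.035,-0.022,0],-0.08,0],[[-0.07,-0.044,0],-0.16,0],[[-0.11,-0.068,0.005],-0.25,0],[[-0.15,-0.092,0.01],-0.34,0],[[-0.18,-0.11,0.017],-0.42,0],[[-0.191,-0.117,0.017],-0.425,0],[[-0.191,-0.117,0.017],-0.425,0],[[-0.191,-0.117,0.017],-0.425,0],[[-0.191,-0.117,0.017],-0.425,0]]}}

```text
t: 38.1
tcp_pos: [0.4314, -0.1099, 0.2605]
ee_rot: [[-0.011, 0.999, 0.04], [1.0, 0.011, -0.019], [-0.019, 0.039, -0.999]]
contact_force: [-0.2, 0.1, 0.3]
gripper_width: 0.0876
```

```bash
python3 - <<'E'
from h import *
look('w24')
im=np.load('w24.npy');save('w24z',im[130:280,190:370],4.4)
E
```

```text
t 38.10 [ 0.4314 -0.1099  0.2605] F [-0.2  0.1  0.3] z [ 0.04  -0.019 -0.999] w 0.0876 j6 -0.28
```

View pics/w24.png

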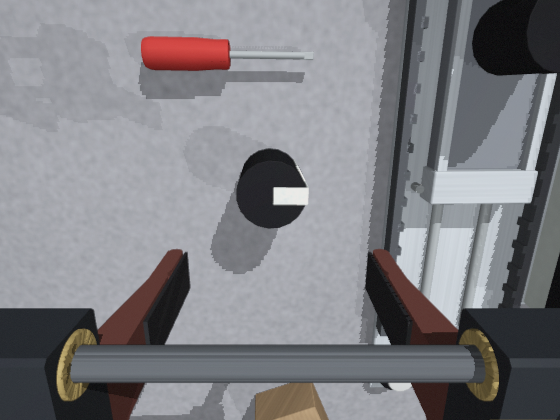

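View pics/w24z.png

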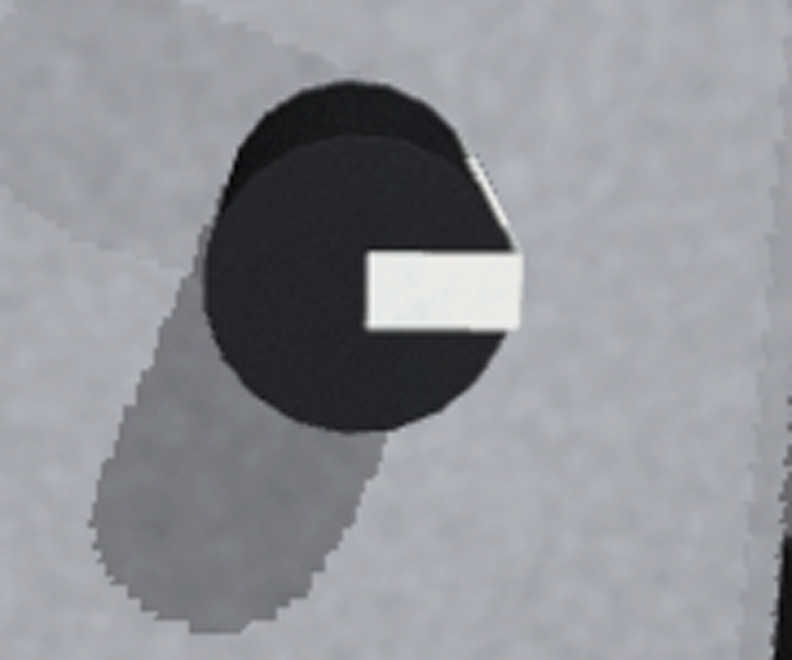

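```bash
python3 - <<'E'
from h import *
p,L=tin('w24',(362,284),(367,291),(521,291),4.4,[190,130]);print(p,L)
s=sense();g=p[:2]-.061*s['ee_rot'][:2,2]
go(g[0],g[1],0.107)
E
```

```text
lid [ 0.4353 -0.1065  0.064 ] inner [ 0.4362 -0.1078  0.064 ] label 0.1 len 0.0279
[ 0.43575177 -0.10713492  0.064     ] 0.06844816716504956
t 38.1 shift [ 0.0067 -0.004   0.1534] twist 0.000 rad cur yaw 0.7 j6 -0.28 rows>=4
```

Emit:
{"api": "servo_tool", "payload": {"rows": [[[0.005,-0.005,0.04],0,0],[[0.005,-0.005,0.08],0,0],[[0.005,-0.005,0.12],0,0],[[0.005,-0.005,0.152],0,0],[[0.005,-0.005,0.152],0,0],[[0.005,-0.005,0.152],0,0.3],[[0.005,-0.005,0.152],0,0.5],[[0.005,-0.005,0.152],0,0.8],[[0.005,-0.005,0.152],0,0.8],[[0.005,-0.005,0.152],0,0.8],[[0.005,-0.005,0.152],0,0.8]]}}

```text
t: 39.25
tcp_pos: [0.4326, -0.1079, 0.1096]
ee_rot: [[-0.011, 0.999, 0.041], [1.0, 0.012, -0.019], [-0.02, 0.041, -0.999]]
contact_force: [-2.1, 1.3, 11.2]
gripper_width: 0.0564
```

```bash
python3 - <<'E'
from h import *
look('w25')
s=sense();p=r2w(0,-.027)-0.061*s['ee_rot'][:2,2];go(p[0],p[1],.255,full=0.9)
E
```

```text
t 39.25 [ 0.4326 -0.1079  0.1096] F [-2.1  1.3 11.2] z [ 0.041 -0.019 -0.999] w 0.0564 j6 -0.26
t 39.3 shift [ 0.0547  0.1906 -0.1388] twist -0.004 rad cur yaw 0.7 j6 -0.26 rows>=5
```

View pics/w25.png

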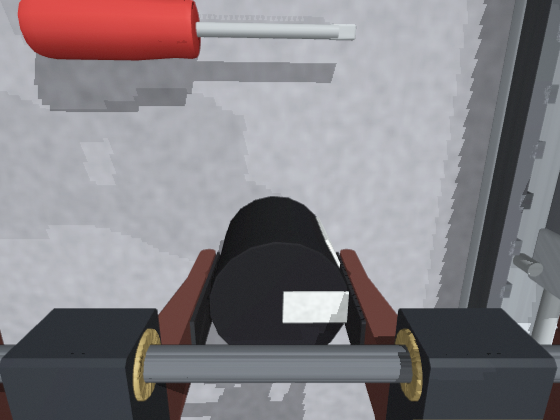

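Emit:
{"api": "servo_tool", "payload": {"rows": [[[0,0,-0.03],0,0.8],[[0,0,-0.07],0,0.8],[[0,0,-0.11],0,0.8],[[0.01,0.03,-0.139],0,0.8],[[0.02,0.065,-0.139],0,0.8],[[0.03,0.1,-0.139],0,0.8],[[0.04,0.135,-0.139],0,0.8],[[0.049,0.165,-0.139],0,0.8],[[0.053,0.183,-0.139],0,0.8],[[0.055,0.19,-0.139],0,0.8],[[0.055,0.19,-0.139],0,0.8],[[0.055,0.19,-0.139],0,0.8]]}}

```text
t: 40.5
tcp_pos: [0.615, -0.0482, 0.2549]
ee_rot: [[-0.011, 0.999, 0.04], [1.0, 0.011, -0.019], [-0.02, 0.039, -0.999]]
contact_force: [-0.6, 0.4, -1.6]
gripper_width: 0.0564
```

```bash
python3 - <<'E'
from h import *
look('w26')
s=sense();p=r2w(0,-.027)-0.061*s['ee_rot'][:2,2];go(p[0],p[1],.145)
q,l=tin('w26',(270,130),(279,133),(320,135),1,[0,0],.098)
E
```

```text
t 40.50 [ 0.615  -0.0482  0.2549] F [-0.6  0.4 -1.6] z [ 0.04  -0.019 -0.999] w 0.0564 j6 -0.09
t 40.5 shift [ 0.0021 -0.0024  0.1099] twist 0.000 rad cur yaw 0.6 j6 -0.09 rows>=3
lid [0.6159 0.0099 0.098 ] inner [0.6217 0.008  0.098 ] label -2.3 len 0.0266
```

View pics/w26.png

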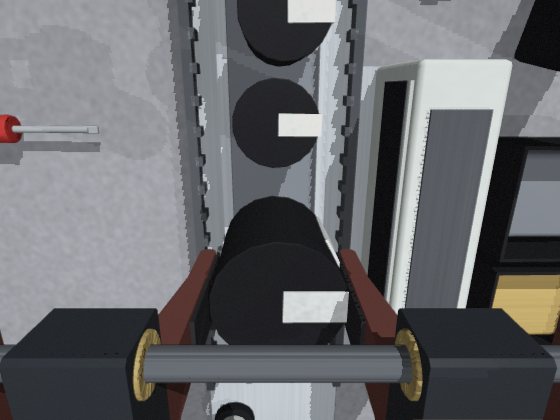

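Emit:
{"api": "servo_tool", "payload": {"rows": [[[0.002,-0.002,0.04],0,0.8],[[0.002,-0.002,0.07],0,0.8],[[0.002,-0.002,0.09],0,0.8],[[0.002,-0.002,0.104],0,0.8],[[0.002,-0.002,0.108],0,0.8],[[0.002,-0.002,0.11],0,0.8],[[0.002,-0.002,0.111],0,0.8],[[0.002,-0.002,0.111],0,0.8]]}}

```text
t: 41.35
tcp_pos: [0.6178, -0.0485, 0.1449]
ee_rot: [[-0.01, 0.999, 0.041], [1.0, 0.011, -0.019], [-0.02, 0.041, -0.999]]
contact_force: [0.5, -0.5, -2.4]
gripper_width: 0.0563
```

Emit:
{"api": "servo_tool", "payload": {"rows": [[[0,0,0.001],0,0.8],[[0,0,0.001],0,0.3],[[0,0,0.001],0,0.15],[[0,0,0.001],0,0],[[0,0,0.001],0,0],[[0,0,0.001],0,0],[[0,0,-0.02],0,0],[[0,0,-0.06],0,0],[[-0.01,0,-0.1],0,0],[[-0.02,0,-0.14],0,0],[[-0.03,0,-0.18],0,0],[[-0.03,-0.03,-0.2],0,0],[[-0.03,-0.03,-0.2],0,0],[[-0.03,-0.03,-0.2],0,0]]}}

```text
t: 42.75
tcp_pos: [0.5797, -0.075, 0.3445]
ee_rot: [[-0.01, 0.999, 0.042], [1.0, 0.011, -0.019], [-0.02, 0.042, -0.999]]
contact_force: [0.1, 0.6, 0.2]
gripper_width: 0.0873
```

```bash
python3 - <<'E'
from h import *
look('w27')
im=np.load('w27.npy');save('w27z',im[0:300,170:370],2.6)
save('t27',read_camera('top')[140:300,140:420],2.8)
E
```

```text
t 42.75 [ 0.5797 -0.075   0.3445] F [0.1 0.6 0.2] z [ 0.042 -0.019 -0.999] w 0.0873 j6 -0.15
```

View pics/w27.png

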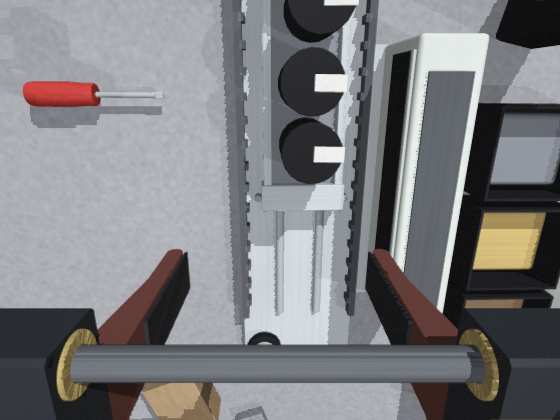

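View pics/t27.png

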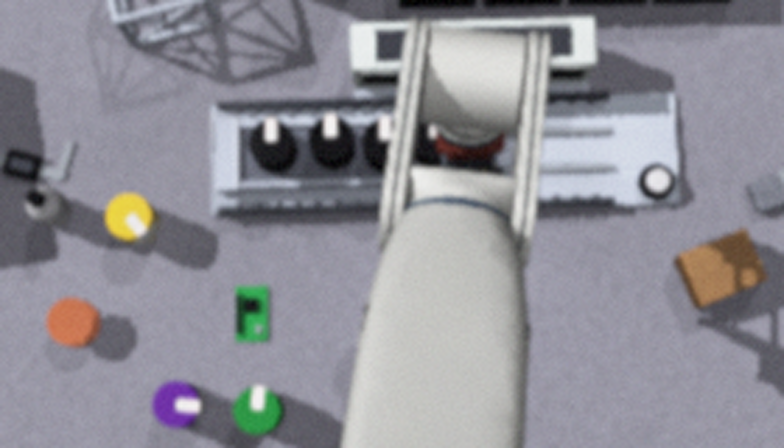

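```bash
python3 - <<'E'
from h import *
print([w2r(*P[:2]) for P in unproj([[263,209],[344,208]],.042,'wrist',lp('w27'))])
s=sense();p=r2w(0,.278)-.075*s['ee_rot'][:2,2];print(p);go(p[0],p[1],.25,full=.6);go(p[0],p[1],.11,full=.6)
E
```

```text
[array([-0.04290399, -0.09660511]), array([ 0.04782105, -0.09646443])]
[0.61321207 0.25691694]
t 42.9 shift [0.3331 0.0333 0.0881] twist 0.001 rad cur yaw 0.7 j6 -0.15 rows>=7
t 42.9 shift [0.3359 0.0277 0.2279] twist 0.001 rad cur yaw 0.7 j6 -0.15 rows>=9
```

Emit:
{"api": "servo_tool", "payload": {"rows": [[[0.03,0.003,0],0,1],[[0.07,0.007,0],0,1],[[0.12,0.012,0.0],0,1],[[0.17,0.017,0.0],0,1],[[0.22,0.022,0.02],0,1],[[0.27,0.027,0.05],0,1],[[0.31,0.031,0.07],0,1],[[0.333,0.033,0.088],0,1],[[0.333,0.033,0.1],0,1],[[0.334,0.031,0.13],0,1],[[0.334,0.031,0.13],0,1],[[0.334,0.031,0.13],0,1]]}}

```text
t: 44.05
tcp_pos: [0.6124, 0.2561, 0.2071]
ee_rot: [[-0.01, 0.999, 0.038], [1.0, 0.011, -0.02], [-0.021, 0.038, -0.999]]
contact_force: [-0.5, -0.4, 0.8]
gripper_width: 0.0002
```

```bash
python3 - <<'E'
from h import *
look('w28')
save('s28',read_camera('scene'))
s=sense();p=r2w(0,.275)-.075*s['ee_rot'][:2,2];go(p[0],p[1],.11,full=.6)
E
```

```text
t 44.05 [0.6124 0.2561 0.2071] F [-0.5 -0.4  0.8] z [ 0.038 -0.02  -0.999] w 0.0002 j6 0.40
t 44.1 shift [-0.0007 -0.0044  0.0991] twist 0.000 rad cur yaw 0.6 j6 0.40 rows>=2
```

View pics/w28.png

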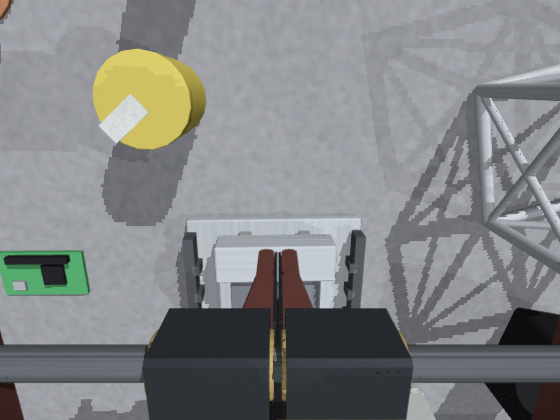

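View pics/s28.png

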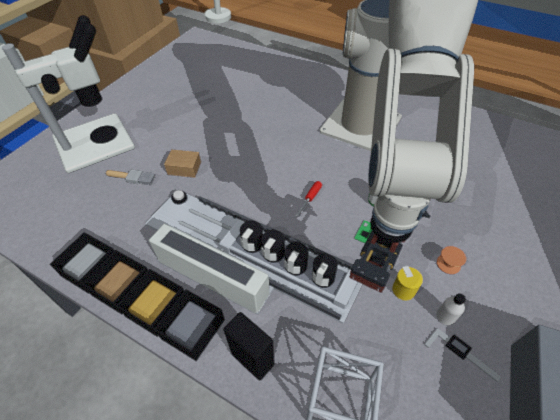

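```bash
python3 - <<'E'
from h import *
save('w28z',np.load('w28.npy')[205:305,170:380],3.7)
print([w2r(*P[:2]) for P in unproj([[216,236],[335,236],[216,247]],.042,'wrist',lp('w28'))])
s=sense();t=s['tcp_pos']+.08*s['ee_rot'][:,2];print('tip',w2r(*t[:2]),t[2])
E
```

```text
[array([-0.04187201,  0.26000686]), array([0.04516246, 0.25885068]), array([-0.04232353,  0.2512716 ])]
tip [0.00053693 0.27751123] 0.12924862649413618
```

View pics/w28z.png

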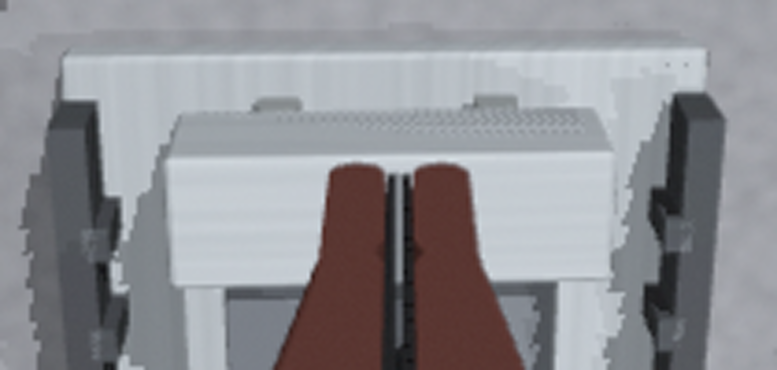

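Emit:
{"api": "servo_tool", "payload": {"rows": [[[0,-0.002,0.03],0,1],[[0,-0.003,0.06],0,1],[[0,-0.004,0.085],0,1],[[0,-0.004,0.097],0,1],[[0,-0.004,0.098],0,1],[[0,-0.004,0.098],0,1]]}}

```text
t: 44.75
tcp_pos: [0.6144, 0.2548, 0.1124]
ee_rot: [[-0.009, 0.999, 0.043], [1.0, 0.01, -0.018], [-0.018, 0.043, -0.999]]
contact_force: [-0.3, 0.4, -0.1]
gripper_width: 0.0003
```

```bash
python3 - <<'E'
from h import *
s=sense();t=s['tcp_pos']+.08*s['ee_rot'][:,2];print('tip',w2r(*t[:2]),t[2],s['contact_force'],s['tcp_pos'])
p=r2w(0,.10+.01)-.08*s['ee_rot'][:2,2];go(p[0],p[1],s['tcp_pos'][2])
E
```

```text
tip [0.00156204 0.27581172] 0.032457645483460404 [-0.26465984  0.3616494  -0.08032784] [0.61435622 0.25475058 0.1123704 ]
t 44.8 shift [-0.1658 -0.0016  0.003 ] twist 0.000 rad cur yaw 0.6 j6 0.41 rows>=4
```

Emit:
{"api": "servo_tool", "payload": {"rows": [[[-0.005,0,0.003],0,1],[[-0.01,0,0.003],0,1],[[-0.014,0,0.003],0,1],[[-0.018,0,0.003],0,1],[[-0.022,0,0.003],0,1],[[-0.026,0,0.003],0,1],[[-0.031,0,0.003],0,1],[[-0.036,0,0.003],0,1],[[-0.041,-0.001,0.003],0,1],[[-0.046,-0.001,0.003],0,1],[[-0.051,-0.001,0.003],0,1],[[-0.056,-0.001,0.003],0,1]]}}

```text
t: 45.95
tcp_pos: [0.6151, 0.2, 0.1108]
ee_rot: [[-0.009, 0.999, 0.047], [1.0, 0.01, -0.015], [-0.015, 0.046, -0.999]]
contact_force: [2.2, 8.7, -6.3]
gripper_width: 0.0003
```

```bash
python3 - <<'E'
from h import *
look('w29')
s=sense();t=s['tcp_pos']+.08*s['ee_rot'][:,2];print('tip',w2r(*t[:2]),t[2],s['contact_force'],s['tcp_pos'])
p=r2w(0,.10+.01)-.08*s['ee_rot'][:2,2];go(p[0],p[1],s['tcp_pos'][2])
E
```

```text
t 45.95 [0.6151 0.2    0.1108] F [ 2.2  8.7 -6.3] z [ 0.047 -0.015 -0.999] w 0.0003 j6 0.33
tip [0.00193042 0.22038855] 0.030910861404209886 [ 3.64453269  6.60160903 -2.49856621] [0.61503899 0.19915132 0.11081598]
t 46.0 shift [-0.1104 -0.0019  0.0017] twist 0.000 rad cur yaw 0.6 j6 0.33 rows>=3
```

View pics/w29.png

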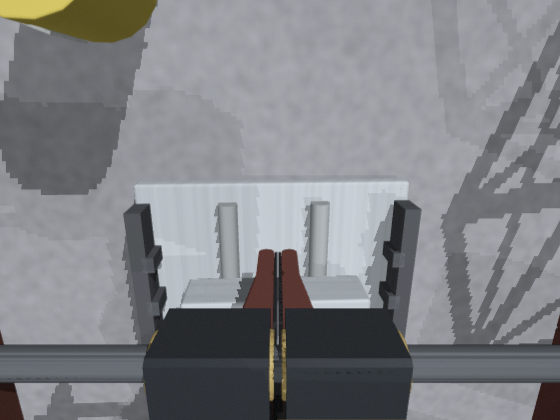

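Emit:
{"api": "servo_tool", "payload": {"rows": [[[-0.005,-0.0002,0.0],0,1],[[-0.01,-0.0004,0.0],0,1],[[-0.015,-0.0006,0],0,1],[[-0.02,-0.0008,0],0,1],[[-0.025,-0.001,0],0,1],[[-0.03,-0.001,0],0,1],[[-0.035,-0.001,0],0,1],[[-0.04,-0.001,0],0,1],[[-0.045,-0.001,0],0,1],[[-0.05,-0.001,0],0,1],[[-0.055,-0.001,0],0,1],[[-0.06,-0.001,0],0,1]]}}

```text
t: 47.2
tcp_pos: [0.615, 0.1402, 0.1116]
ee_rot: [[-0.008, 0.999, 0.048], [1.0, 0.009, -0.013], [-0.014, 0.048, -0.999]]
contact_force: [2.5, 8.9, -6.7]
gripper_width: 0.0005
```

```bash
python3 - <<'E'
from h import *
s=sense();t=s['tcp_pos']+.08*s['ee_rot'][:,2];print('tip',w2r(*t[:2]),t[2],s['contact_force'],s['tcp_pos'])
p=r2w(0,.10+.01)-.08*s['ee_rot'][:2,2];go(p[0],p[1],s['tcp_pos'][2])
E
```

```text
tip [0.00144541 0.16162731] 0.03172644379953746 [ 2.52872201  8.88829999 -6.68552825] [0.61501019 0.14021125 0.11162798]
t 47.2 shift [-0.0516 -0.0014  0.0007] twist 0.000 rad cur yaw 0.5 j6 0.23 rows>=2
```

Emit:
{"api": "servo_tool", "payload": {"rows": [[[-0.005,0,0.001],0,1],[[-0.01,0,0.001],0,1],[[-0.015,0,0.001],0,1],[[-0.02,0,0.001],0,1],[[-0.025,0,0.001],0,1],[[-0.03,0,0.001],0,1],[[-0.035,0,0.001],0,1],[[-0.039,0,0.001],0,1],[[-0.042,0,0.001],0,1],[[-0.044,0,0.001],0,1],[[-0.046,0,0.001],0,1],[[-0.048,0,0.001],0,1]]}}

```text
t: 48.4
tcp_pos: [0.6156, 0.0932, 0.1114]
ee_rot: [[-0.008, 0.999, 0.049], [1.0, 0.009, -0.012], [-0.012, 0.048, -0.999]]
contact_force: [1.0, 8.0, -3.8]
gripper_width: 0.0006
```

```bash
python3 - <<'E'
from h import *
look('w30')
s=sense();t=s['tcp_pos']+.08*s['ee_rot'][:,2];print('tip',w2r(*t[:2]),t[2],s['contact_force'],s['tcp_pos'])
E
```

```text
t 48.40 [0.6156 0.0932 0.1114] F [ 1.   8.  -3.8] z [ 0.049 -0.012 -0.999] w 0.0006 j6 0.15
tip [0.00164995 0.11445041] 0.03152115500287321 [ 1.83644005  6.81351455 -3.13037525] [0.6156154  0.09291012 0.11142089]
```

View pics/w30.png

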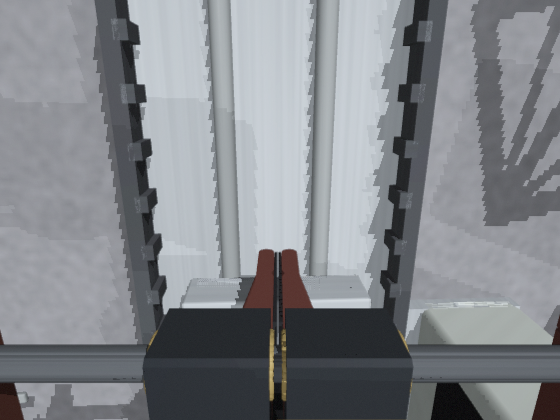

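Still sliding, about 4 mm or more to go. Finish in small steps.

Emit:
{"api": "servo_tool", "payload": {"rows": [[[-0.002,0,0.0],0,1],[[-0.004,0,0.0],0,1],[[-0.006,0,0],0,1],[[-0.008,0,0],0,1],[[-0.01,0,0],0,1],[[-0.011,0,0],0,1],[[-0.011,0,0],0,1]]}}

```text
t: 49.15
tcp_pos: [0.6156, 0.0888, 0.1117]
ee_rot: [[-0.006, 0.999, 0.05], [1.0, 0.006, -0.003], [-0.003, 0.05, -0.999]]
contact_force: [-2.1, 42.8, -6.0]
gripper_width: 0.0006
```

```bash
python3 - <<'E'
from h import *
s=sense();t=s['tcp_pos']+.08*s['ee_rot'][:,2];print('tip',w2r(*t[:2]),t[2],s['contact_force'],s['tcp_pos'])
E
```

```text
tip [0.00174037 0.1111077 ] 0.03177485856781047 [-2.14529685 42.81809009 -6.0265336 ] [0.61562402 0.08883528 0.11167424]
```

Emit:
{"api": "servo_tool", "payload": {"rows": [[[0.004,0,0.0],0,1],[[0.014,0,0.0],0,1],[[0.024,0,0],0,1],[[0.03,0,-0.03],0,1],[[0.03,0,-0.07],0,1],[[0.02,0,-0.12],0,1],[[-0.02,-0.03,-0.17],0,1],[[-0.07,-0.05,-0.22],0,1],[[-0.12,-0.05,-0.25],0,1],[[-0.17,-0.05,-0.25],0,1],[[-0.22,-0.05,-0.25],0,1],[[-0.25,-0.05,-0.25],0,1],[[-0.25,-0.05,-0.25],0,1],[[-0.25,-0.05,-0.25],0,1]]}}

```text
t: 50.55
tcp_pos: [0.5544, -0.1642, 0.3603]
ee_rot: [[-0.001, 0.999, 0.051], [1.0, 0.001, -0.004], [-0.004, 0.051, -0.999]]
contact_force: [0.6, 1.0, 0.1]
gripper_width: 0.0004
```

```bash
python3 - <<'E'
from h import *
look('w31')
save('s31',read_camera('scene'))
E
```

```text
t 50.55 [ 0.5544 -0.1642  0.3603] F [0.6 1.  0.1] z [ 0.051 -0.004 -0.999] w 0.0004 j6 -0.32
```

View pics/w31.png

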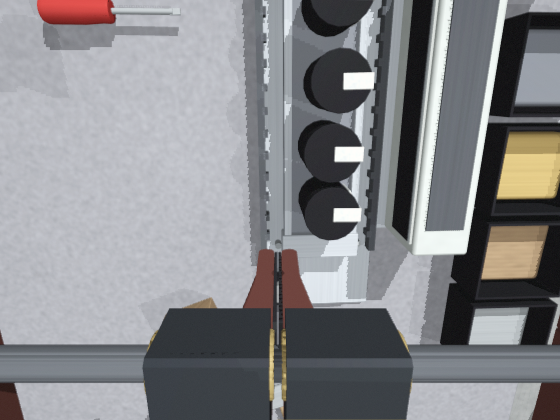

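View pics/s31.png

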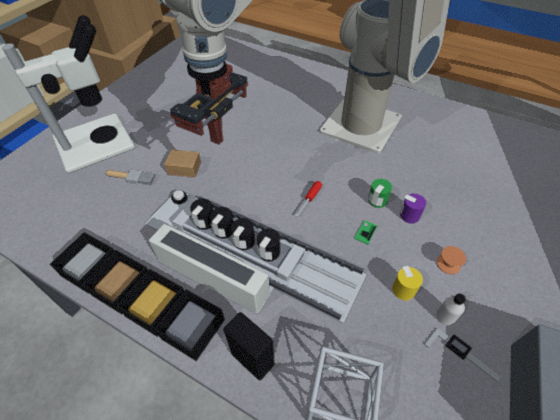

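```bash
python3 - <<'E'
from h import *
im=cv2.imread('pics/s31.png')[:,:,::-1].copy()
im=cv2.resize(im[180:300,140:340],None,fx=4,fy=4,interpolation=cv2.INTER_CUBIC)
for y in (100,-250,70,-220):
  for x in (-46,46):
    u,v=proj([*r2w(x/1e3,y/1e3),.042],'scene')[0]; cv2.circle(im,(int((u-140)*4),int((v-180)*4)),3,(255,0,0),-1)
save('s31z',im)
save('w31z',np.load('w31.npy')[0:260,230:400],2.3)
print([w2r(*P[:2]) for P in unproj([[281,236],[357,234],[357,255]],.042,'wrist',lp('w31'))])
E
```

```text
[array([-0.04600638, -0.21981955]), array([ 0.04515056, -0.21974894]), array([ 0.04680797, -0.24732034])]
```

View pics/s31z.png

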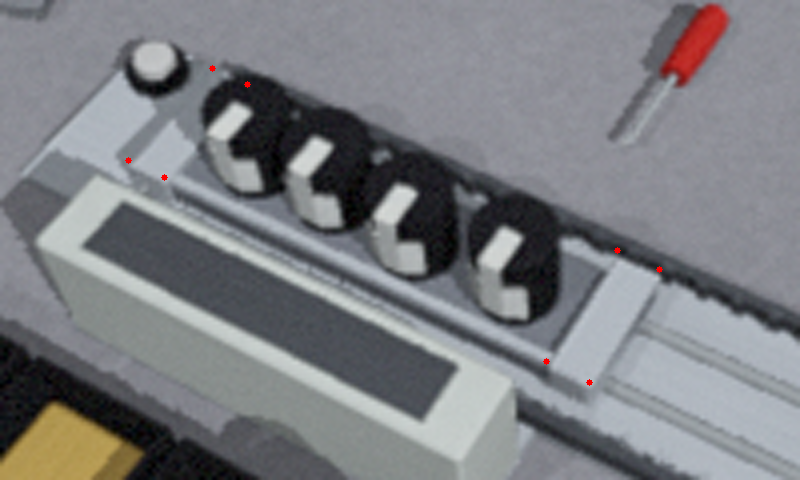

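View pics/w31z.png

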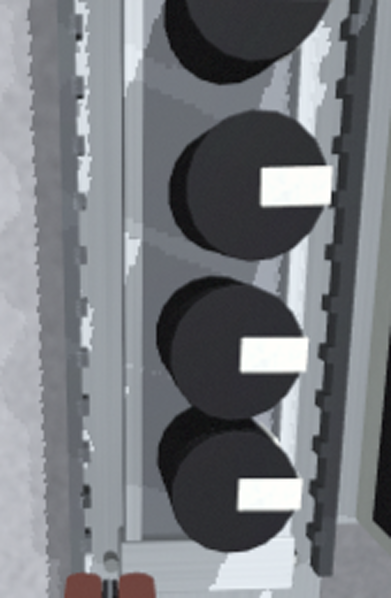

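Carriage home: its end block's inner edge is at reader y −219.8 (expected −220). All four labels face the scanner. Now the button.

```bash
python3 - <<'E'
from h import *
q,l=tin('w31',(333,213),(335,215),(361,215),1,[0,0],.098);print(w2r(*q[:2])-[0,-.075])
s=sense();p=np.array([.579,-.3265])-.08*s['ee_rot'][:2,2];go(p[0],p[1],.15)
E
```

```text
lid [ 0.624  -0.1961  0.098 ] inner [ 0.6262 -0.1983  0.098 ] label -0.8 len 0.0266
[ 0.00436021 -0.09974996]
t 50.6 shift [-0.1646  0.0096  0.2108] twist 0.000 rad cur yaw 0.2 j6 -0.32 rows>=6
```

Emit:
{"api": "servo_tool", "payload": {"rows": [[[-0.035,0,0.0],0,1],[[-0.07,0,0.0],0,1],[[-0.11,0,0.02],0,1],[[-0.145,0,0.06],0,1],[[-0.163,0.003,0.1],0,1],[[-0.165,0.007,0.15],0,1],[[-0.165,0.01,0.19],0,1],[[-0.165,0.01,0.21],0,1],[[-0.165,0.01,0.211],0,1],[[-0.165,0.01,0.211],0,1]]}}

```text
t: 51.65
tcp_pos: [0.5759, -0.3255, 0.1498]
ee_rot: [[-0.005, 0.999, 0.049], [1.0, 0.006, -0.002], [-0.002, 0.049, -0.999]]
contact_force: [0.2, -0.9, -0.0]
gripper_width: 0.0003
```

```bash
python3 - <<'E'
from h import *
look('w32')
im=np.load('w32.npy');save('w32z',im[150:350,180:400],3.5)
s=sense();t=s['tcp_pos']+.08*s['ee_rot'][:,2];print('tip',t)
u=proj([t[0],t[1],.032],'wrist',wristpose(s));print('below tip',u,'button est',proj([.579,-.3265,.032],'wrist',wristpose(s)))
E
```

```text
t 51.65 [ 0.5759 -0.3255  0.1498] F [ 0.2 -0.9 -0. ] z [ 0.049 -0.002 -0.999] w 0.0003 j6 -0.57
tip [ 0.58040614 -0.32633536  0.07101772]
below tip [[273.52843938 240.05598881]] button est [[271.16628425 240.34339401]]
```

View pics/w32.png

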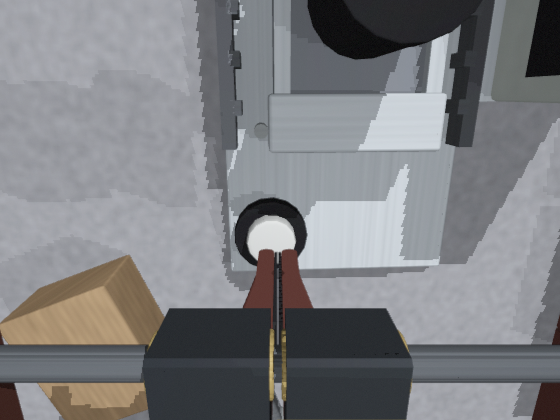

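View pics/w32z.png

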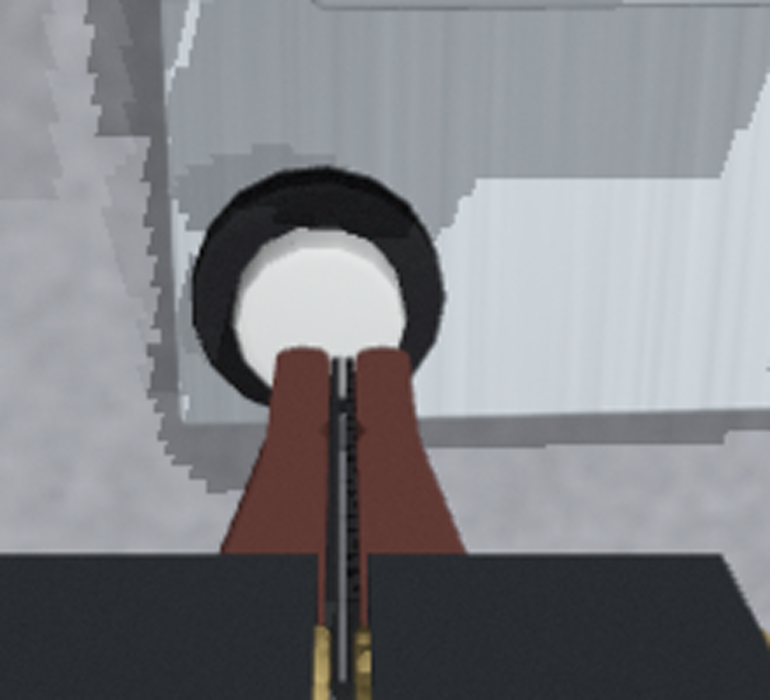

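```bash
python3 - <<'E'
from h import *
P=unproj([271.1,243],.032,'wrist',lp('w32'))[0];print(P)
s=sense();p=np.array([P[0],P[1]])-.08*s['ee_rot'][:2,2];go(p[0],p[1],.106)
E
```

```text
[ 0.57828696 -0.32703994  0.032     ]
t 51.7 shift [-0.0005 -0.0044  0.0447] twist 0.000 rad cur yaw 0.3 j6 -0.57 rows>=1
```

Emit:
{"api": "servo_tool", "payload": {"rows": [[[-0.001,-0.003,0.015],0,1],[[-0.001,-0.004,0.03],0,1],[[-0.001,-0.004,0.037],0,1],[[-0.001,-0.004,0.04],0,1],[[-0.001,-0.004,0.043],0,1],[[-0.001,-0.004,0.046],0,1],[[-0.001,-0.004,0.048],0,1],[[-0.001,-0.004,0.048],0,1]]}}

```text
t: 52.5
tcp_pos: [0.5743, -0.3272, 0.1059]
ee_rot: [[-0.005, 0.999, 0.05], [1.0, 0.005, -0.003], [-0.003, 0.05, -0.999]]
contact_force: [-12.5, 5.7, 28.8]
gripper_width: 0.0003
```

```bash
python3 - <<'E'
from h import *
look('w33');save('s33',read_camera('scene')[160:300,120:360],3)
E
```

```text
t 52.50 [ 0.5743 -0.3272  0.1059] F [-12.5   5.7  28.8] z [ 0.05  -0.003 -0.999] w 0.0003 j6 -0.58
```

View pics/w33.png

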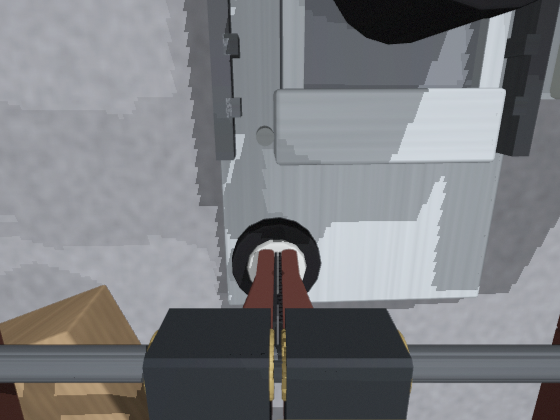

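The fingertips sit on the cap, centred, with 29 N, and the cap is sunk in its housing. Let go and withdraw.

Emit:
{"api": "servo_tool", "payload": {"rows": [[[0,0,-0.004],0,1],[[0,0,-0.015],0,1],[[0,0,-0.04],0,1],[[0,0,-0.08],0,1],[[0,0,-0.12],0,1],[[0,0,-0.16],0,1],[[-0.03,-0.04,-0.2],0,1],[[-0.06,-0.08,-0.22],0,1],[[-0.08,-0.1,-0.22],0,1],[[-0.08,-0.1,-0.22],0,1],[[-0.08,-0.1,-0.22],0,1]]}}

```text
t: 53.7
tcp_pos: [0.4635, -0.4078, 0.3214]
ee_rot: [[-0.003, 0.999, 0.051], [1.0, 0.003, -0.004], [-0.004, 0.051, -0.999]]
contact_force: [0.1, -0.4, -1.1]
gripper_width: 0.0004
```

```bash
python3 - <<'E'
from h import *
look('w34');save('s34',read_camera('scene')[160:300,120:360],3.3)
t=read_camera('top');save('t34',t[130:300,140:420],2.8)
E
```

```text
t 53.70 [ 0.4635 -0.4078  0.3214] F [ 0.1 -0.4 -1.1] z [ 0.051 -0.004 -0.999] w 0.0004 j6 -0.77
```

View pics/s34.png

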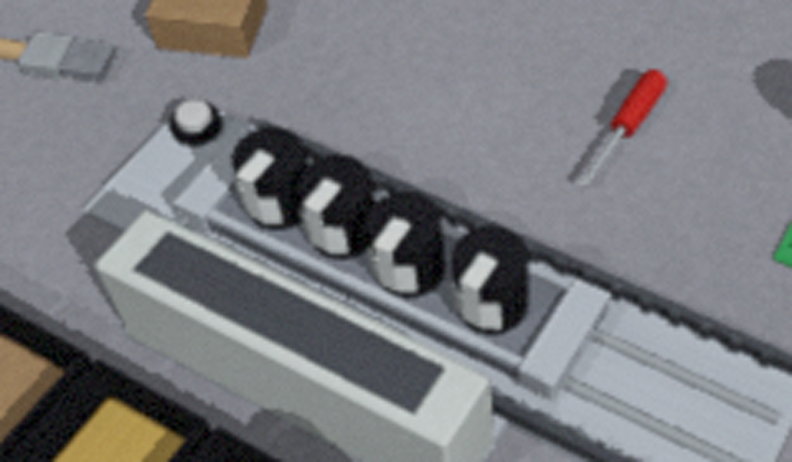

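View pics/t34.png

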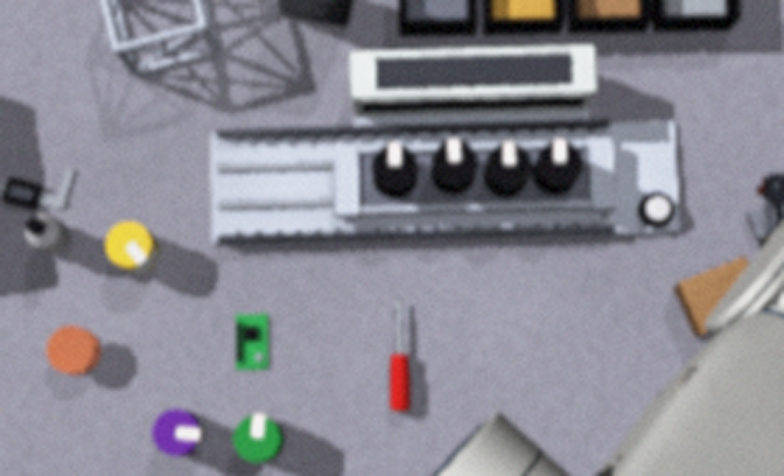

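View pics/w34.png

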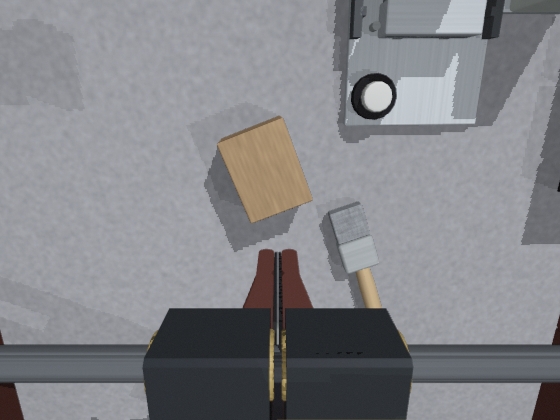

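```bash
python3 - <<'E'
from h import *
u=[proj([*r2w(x,.100),.042],'top')[0] for x in (-.046,.046)];print([(a-[140,130])*2.8 for a in u])
sign_off()
E
```

```text
[array([336.22932474, 214.62973923]), array([334.90817708, 142.61904339])]
the job is handed in; nothing more can be done
```

The job is handed in at about 54 s of the 210 s allowed; `sign_off` gave no verdict, so the checks below are my own.

**What I did**
- I drew the carriage out to its stop and stood all four black tins on the tray in a row.
- One tin was knocked on the tray while I was fetching the last one. It had moved about 25 mm along the tray and its label had turned about 50°. I set the fourth tin down on the bench, straightened the knocked one, then placed the fourth.
- I pushed the carriage home within 2 mm of its centre line until it hit its stop at 43 N. I then pressed the button with 29 N and withdrew.

**Last checks**
- **Carriage:** fully home. Its end edge in the top camera is within about 1–2 mm of where the home position should put it.
- **Tins:** all four look upright. Their labels point at the scanner by eye in the final top and scene pictures, and the tins measured during placing were within about 3°.
- **Button:** the cap is up again.
- **Bystanders:** the pictures show none of them moved. I compared them by eye and did not measure each one.

**Disagreements**
- Position readings from the wrist camera and the top camera differed by 2–5 mm, well inside the tolerances.
- The tool picked up about 3° of tilt over the run, which did not affect how the tins stand.

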